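Cross-tighten the fan plate of a power supply

TASK

Take the slotted socket wrench from its stand and tighten the four wing screws of the power supply's tilted fan plate clockwise, crosswise (opposite screw next), in two passes: first turn every screw about half way, then turn every one fully home against its stop. Turn the screws only with the wrench, then hang it back upright in the stand's hole and let go; leave everything else on the bench where it is.

Things in the scene. Friction and masses are not known exactly. Their poses are not given: they have to be found in the camera images.
- psu: Power supply, fixed: aluminium box 150 x 140 x 60 mm with a steel fan plate (116 x 116 x 3 mm) on its top face on a black cradle that tilts it 25 degrees towards its -x side. Origin on the bench under the cradle, z up, x up the slope; the face looks to the robot's right or right and back towards it. The plate's outward normal is (-0.423, 0, 0.906) in this frame. The face rises from about 63 mm (low edge) to 126 mm (high edge).
- fan_centre (a point): Centre of the fan plate's outer surface (same axes as the psu frame, z up, not tilted). The four wing screws stand round it at the corners of a square of 84 mm, 59 mm from this point; opposite screws lie across the fan from each other: wing_a and wing_c, wing_b and wing_d.
- wing_a (a point): Top middle of the yellow wing of the lower left screw (looking up the slope). A wing screw: a dark disc 27 mm across and 4 mm thick on the plate, with an upright yellow wing 26 mm long, 4 mm thick, standing 10 mm above the disc, its top edge pointed; this point is 14 mm above the plate. z is the screw's axis, out of the plate (25 degrees from vertical); x runs along the wing; the axes turn with the screw.
- wing_b (a point): Top middle of the yellow wing of the upper left screw (looking up the slope). A wing screw: a dark disc 27 mm across and 4 mm thick on the plate, with an upright yellow wing 26 mm long, 4 mm thick, standing 10 mm above the disc, its top edge pointed; this point is 14 mm above the plate. z is the screw's axis, out of the plate (25 degrees from vertical); x runs along the wing; the axes turn with the screw.
- wing_c (a point): Top middle of the yellow wing of the upper right screw (looking up the slope). A wing screw: a dark disc 27 mm across and 4 mm thick on the plate, with an upright yellow wing 26 mm long, 4 mm thick, standing 10 mm above the disc, its top edge pointed; this point is 14 mm above the plate. z is the screw's axis, out of the plate (25 degrees from vertical); x runs along the wing; the axes turn with the screw.
- wing_d (a point): Top middle of the yellow wing of the lower right screw (looking up the slope). A wing screw: a dark disc 27 mm across and 4 mm thick on the plate, with an upright yellow wing 26 mm long, 4 mm thick, standing 10 mm above the disc, its top edge pointed; this point is 14 mm above the plate. z is the screw's axis, out of the plate (25 degrees from vertical); x runs along the wing; the axes turn with the screw.
- screw_a (a joint): Turn of the lower left wing screw, the one with wing_a (rad). 0 = loose, wing along the plate's sloping direction; it grows clockwise seen from above the plate; 0.785 (blue dots beside the screw) is half way, 1.571 = fully home, against a hard stop (red dots beside the screw). Friction about 0.06 N m; stays where left. It starts between 0 and 0.2. The screw does not rise or sink.
- screw_b (a joint): Turn of the upper left wing screw, the one with wing_b (rad). 0 = loose, wing along the plate's sloping direction; it grows clockwise seen from above the plate; 0.785 (blue dots beside the screw) is half way, 1.571 = fully home, against a hard stop (red dots beside the screw). Friction about 0.06 N m; stays where left. It starts between 0 and 0.2. The screw does not rise or sink.
- screw_c (a joint): Turn of the upper right wing screw, the one with wing_c (rad). 0 = loose, wing along the plate's sloping direction; it grows clockwise seen from above the plate; 0.785 (blue dots beside the screw) is half way, 1.571 = fully home, against a hard stop (red dots beside the screw). Friction about 0.06 N m; stays where left. It starts between 0 and 0.2. The screw does not rise or sink.
- screw_d (a joint): Turn of the lower right wing screw, the one with wing_d (rad). 0 = loose, wing along the plate's sloping direction; it grows clockwise seen from above the plate; 0.785 (blue dots beside the screw) is half way, 1.571 = fully home, against a hard stop (red dots beside the screw). Friction about 0.06 N m; stays where left. It starts between 0 and 0.2. The screw does not rise or sink.
- wrench: Slotted socket wrench, 0.15 kg, upright, hanging in the stand by its collar. Origin: centre of the collar's underside, z up along the wrench. Collar 54 mm across, 6 mm thick; above it an orange square handle 28 x 28 mm, 50 mm long, from z = 6 to 56 mm, its faces square to x and y; below it a 14 mm shank and a 30 mm socket head.
- wrench_tip (a point): Centre of the slot's open end, level with the prongs' ends, 85 mm below the wrench's origin; same axes. The head ends in two flat steel prongs at y = +-5.25 to +-10 mm, 22 mm long in x and 13 mm in z: the slot is 10.5 mm wide, 13 mm deep, open at both ends along x. Over a wing (4 mm) it has about 17 degrees of free play each way before it drives it.
- stand: Wrench stand, fixed: base 90 x 90 x 10 mm, four thin posts, and a blue plate 80 x 80 x 8 mm whose upper side is 108 mm above the bench, with a 40 mm hole right through its middle. Origin on the bench below the hole, z up. It stands either to the left or to the right of the power supply.
- stand_hole (a point): Centre of the hole, level with the upper side of the stand's plate (108 mm above the bench). The wrench hangs here with its origin at this point, free to take any turn about the vertical.
- tray: Grey divided parts tray 100 x 130 x 30 mm, on the other side of the power supply from the stand; fixed, leave alone. Origin under its centre.
- board: Loose dark blue circuit board 90 x 70 mm, up to 15 mm high, lying on the bench; leave alone. Origin under its centre.
- bottle: White dispenser bottle 48 mm across, 120 mm high; leave alone. Origin under its centre.
- spool: Grey solder spool 54 mm across, 40 mm high; leave alone. Origin under its centre.
- screwdriver: Red-handled screwdriver 160 mm long, lying; leave alone. Origin under its middle.
- cup: Grey cup 60 mm across, 60 mm high; leave alone. Origin under its centre.
- cover: Grey vented steel cover 110 x 90 mm with a 20 mm lip, lying; leave alone. Origin under its centre.
There are look-alikes about, which are no part of the job. What is meant by the wrench is not yellow, and is the smaller of those in its own colour.

How it is judged:
By the outcome, as a careful person would: the job done as asked, in the order asked, and still so for the second after the job is handed in, with the robot touching nothing.
It also fails if it takes over 72 s, if anything falls off the work surface, if the arm or the gripper's body presses on something with over 40 N, if the wrist force passes 120 N, or if a joint passes its speed limit or range.

ROBOT

A 7-joint arm with a two-finger parallel gripper is mounted at the origin on the work surface. World frame = base frame: x ahead of the robot, y to its left, z up, the work surface at z = 0. Lengths are in m, angles in rad, forces in N, time in s.
With the tool pointing down it reaches from about 0.425 to 0.925 m from the base axis. Payload 6.8 kg.
Tool frame: the origin (TCP) lies on the centre line of the jaws, within the pads' length; the fingertips stand 14 mm ahead of it and the grasp point (between the pads) lies 5 mm behind it (r.tips_ahead is the distance from the TCP to the fingertips, in m); z points along the fingers, y is the line along which they close (so a half turn about z gives the same grasp; the last joint's range is limited). The gripper opens to 85 mm and grips with 20 to 120 N. Pads are 22 mm wide; open, the fingers measure 114 mm over their backs; the gripper's body (76 mm by 85 mm) begins 54 mm behind the grasp point. The pads swing forward as they close: fully open they stand 13 mm farther back than shut.
Start: joints at [1.126, 0.477, 0.022, 1.555, -0.011, 1.109, -0.083], TCP at [0.223, -0.637, 0.245] pointing down, gripper open.
Joint ranges: [-2.96, 2.96], [-0.34, 2.1], [-1.41, 1.46], [0.24, 2.44], [-1.37, 4.51], [0.17, 1.92], [-2.96, 2.96]. Speed limits (rad/s): [2.39, 2.39, 3.14, 3.14, 3.14, 3.14, 3.14].

INTERFACE

Orientations are given as a rotation vector (axis times angle).
In Python, from bench import r, eyes gives the robot as it stands.
- The arm moves only by the tool step_arm, never from a script. Its argument "rows" is a list of rows, each a list of 6 numbers: the shift along the world's x, y, z in units of 60 cm (1.0 is 60 cm), then the turn, a rotation vector about the world's x, y, z in units of pi rad (1.0 is pi rad). In form: [[x, y, z, rx, ry, rz], ...]. A call has 1 to 5 rows; each row is the pose to reach, as a shift and turn from the pose commanded when the call began, turning the shorter way round; what a row does not reach only later rows make up. A row lasts 1/12 s, in which the tool goes at most 41.7 mm and 7.16 degrees, less where a joint would pass 70% of its speed; a pose out of reach is approached as far as the arm can. A call with a number of a shift or a turn outside -1 to 1 is refused whole. A call with a gripper value outside its range is refused whole. "jaw" is the closure, from 0 (fully open) to 1 (shut), set as the call begins (left out, the last holds). The fingers move at their own pace and stop on an object; "squeeze" is the grip in N (left out, the last holds). Time passes only in rows, so rows that repeat a pose let the fingers close. It gives the time, the measured TCP pose, the force, the opening and the grip force at its end, in the units of the state.
- r.get_obs(): the state, without advancing time (a new reading comes with each control period).
- eyes.grab_frame(name): name is "scene" or "top" or "wrist"; returns the picture (420x560x3 uint8, red, green, blue); there is no depth.
- eyes.camera_info(name): a dict with "mtx" (3x3 intrinsics, pixels), "k1" (the pictures are not rectified: a ray, as slopes to the right and down, at radius r is drawn at 1 + k1 r^2 times it, then the intrinsics apply), "extrinsics" (4x4, takes a point from camera to world coordinates); the wrist camera has in their place "tool_from_camera" (4x4, takes a point from camera to tool coordinates, whose origin is the TCP and whose axes are the flange's). Camera axes: x right, y down, z forward; pixel columns grow to the right and rows downward; lengths in m; the calibration is good to about 2 mm. A picture is of the moment at which its call begins: read the wrist's pose just before it. camera_info takes no time and is no camera call.
- r.hand_in(): hands the job in; it is judged then, once.
The state is a dict: "clock": time; "joints": joint angles; "qvel": joint speeds; "tau": joint torques, N m; "tcp_pos": TCP position; "orientation": TCP orientation; "contact_force": force on the tool from outside, world axes, zero at the start; "moment": the same for the moment, N m; "grip_width": finger opening in m; "gripper_force": force on a finger pad.
Only numpy, scipy, OpenCV 4.12 (cv2) and the standard library are available. Lean on these libraries where they do the work, as an engineer would, in place of code of your own. Each camera call takes 0.05 s, during which the arm holds its last target. There are 200 camera calls.

## Working session

There is one attempt and no reset: what is moved stays moved. The work goes in short steps, Python scripts to look and compute and a tool call to move; the robot and the scene stay as the last step left them, time stands still between calls to the robot, and variables do not carry over. Pictures are saved under pics/ and viewed, at most 10 in all, crops included, and the job is handed in when it is done.

Besides the shell and the picture viewer there is one more tool, called after "Call:" by a JSON object that holds its "method" and its "body", one argument or row to a line. step_arm: Moves the arm, as the interface text tells. Shifts and turns lie within -1 to 1; 1 stands for 60 cm of shift or pi rad of turn. Its arguments: {"type":"object","properties":{"rows":{"type":"array"},"jaw":{"type":"number"},"squeeze":{"type":"number"}},"required":["rows"]}

```bash
ls; mkdir -p pics; python3 - <<'E'
from bench import r, eyes
import cv2,numpy as np
np.set_printoptions(precision=4,suppress=True)
for n in ["scene","top"]:
    im=eyes.grab_frame(n); cv2.imwrite(f"pics/{n}0.png",cv2.resize(im[:,:,::-1],(800,600),interpolation=cv2.INTER_CUBIC)); np.save(f"{n}0.npy",im)
for n in ["scene","top","wrist"]: print(n,eyes.camera_info(n))
o=r.get_obs(); print(o)
E
```

```text
pics
scene {'mtx': array([[465.4814,   0.    , 282.5656],
       [  0.    , 465.4814, 210.3488],
       [  0.    ,   0.    ,   1.    ]]), 'k1': -0.00848012718486708, 'extrinsics': array([[-0.6367,  0.499 , -0.5879,  1.3306],
       [ 0.7711,  0.4127, -0.4848,  0.6956],
       [ 0.0008, -0.762 , -0.6476,  0.9754],
       [ 0.    ,  0.    ,  0.    ,  1.    ]])}
top {'mtx': array([[411.9477,   0.    , 281.5025],
       [  0.    , 411.9477, 210.496 ],
       [  0.    ,   0.    ,   1.    ]]), 'k1': -0.09467080300075278, 'extrinsics': array([[-0.0004, -0.9925,  0.1221,  0.4426],
       [-0.9997,  0.0034,  0.0242,  0.0066],
       [-0.0245, -0.1221, -0.9922,  1.0479],
       [ 0.    ,  0.    ,  0.    ,  1.    ]])}
wrist {'mtx': array([[327.6297,   0.    , 276.3705],
       [  0.    , 327.6297, 208.975 ],
       [  0.    ,   0.    ,   1.    ]]), 'k1': -0.07509760872401003, 'tool_from_camera': array([[-0.0003, -0.9645, -0.2642,  0.0678],
       [ 1.    , -0.0005,  0.0005,  0.0013],
       [-0.0006, -0.2642,  0.9645, -0.1282],
       [ 0.    ,  0.    ,  0.    ,  1.    ]])}
{'clock': 0.1, 'joints': array([ 1.1259,  0.4777,  0.0223,  1.5563, -0.0115,  1.1093, -0.0831]), 'qvel': array([ 0.001 , -0.0025, -0.0014, -0.003 ,  0.0004, -0.0008,  0.0003]), 'tau': array([  0.0041, -59.7762,   1.6128, -28.1959,   0.0127,   0.005 ,
         0.    ]), 'tcp_pos': array([ 0.2229, -0.6366,  0.2444]), 'orientation': array([-3.0956, -0.5263,  0.0006]), 'contact_force': array([ 0.1589,  0.3995, -1.1729]), 'moment': array([ 0.006 , -0.0018,  0.03  ]), 'gripper_force': 0.0, 'grip_width': 0.08506886107371345}
```

View pics/scene0.png

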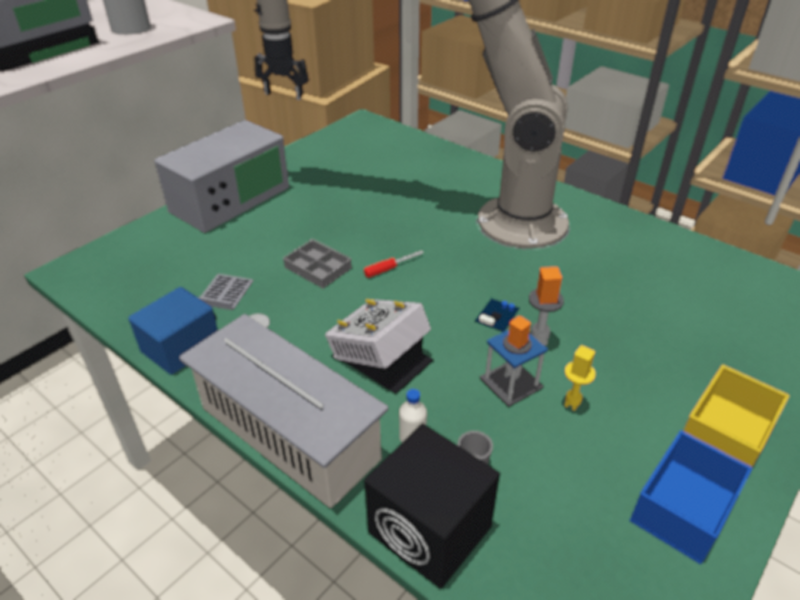

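View pics/top0.png

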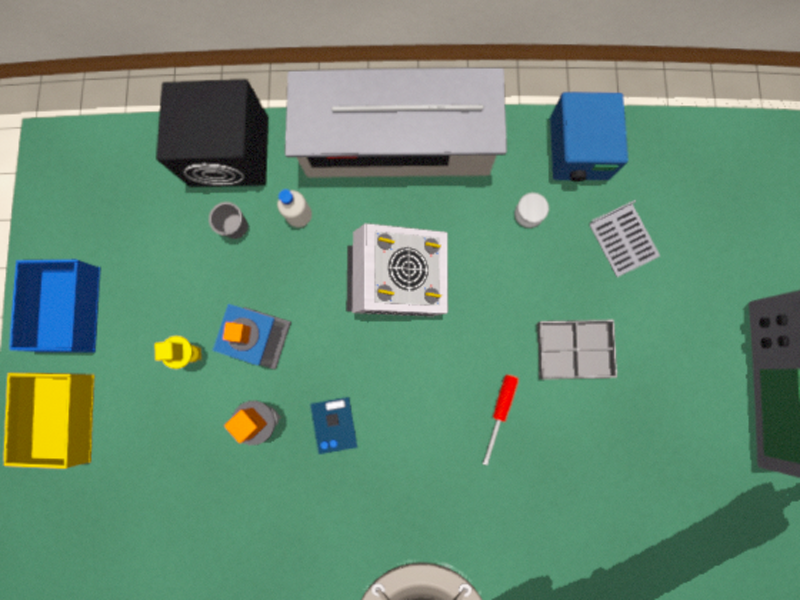

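The top picture (800 px scale) shows the PSU at (400,268) with its low side to the right. Its wings are at (432,295), (385,293), (385,241) and (432,245), which are a, b, c and d. The small orange wrench hangs in the blue stand at (237,335). The larger orange look-alike is at (245,425) and the yellow one at (175,350).

```bash
cat > h.py <<'E'
import numpy as np, cv2
from scipy.spatial.transform import Rotation as R
from scipy.optimize import least_squares
np.set_printoptions(precision=4,suppress=True)
def proj(P,ci,T=None):
    T=ci["extrinsics"] if T is None else T
    Ti=np.linalg.inv(T); d=np.array([ci["k1"],0,0,0,0.])
    return cv2.projectPoints(np.atleast_2d(P).astype(float),cv2.Rodrigues(Ti[:3,:3])[0],Ti[:3,3],ci["mtx"],d)[0][:,0]
def onz(px,z,ci,T=None):
    T=ci["extrinsics"] if T is None else T
    u=cv2.undistortPoints(np.array(px,float).reshape(-1,1,2),ci["mtx"],np.array([ci["k1"],0,0,0,0.]))[:,0]
    d=np.c_[u,np.ones(len(u))]@T[:3,:3].T
    return T[:3,3]+d*((z-T[2,3])/d[:,2])[:,None]
def blobs(im,lo,hi,amin=8):
    m=cv2.inRange(cv2.cvtColor(im,cv2.COLOR_RGB2HSV),lo,hi)
    n,_,s,c=cv2.connectedComponentsWithStats(m); return [(s[i,4],c[i],s[i,:4]) for i in range(1,n) if s[i,4]>=amin],m
Y=((20,130,90),(32,255,255)); O=((5,170,90),(17,255,255)); B=((100,120,40),(115,255,255))
def Rp(yaw): return R.from_euler('z',yaw).as_matrix()
def psu_pts(x,y,yaw,zc,h=14):
    n=np.array([-.4226,0,.9063]); s=np.array([.9063,0,.4226]); t=np.array([0,1.,0])
    L=[-42*s+42*t,42*s+42*t,42*s-42*t,-42*s-42*t]
    return np.array([x,y,zc])+np.array([Rp(yaw)@((l+h*n)/1000) for l in L])
E
python3 - <<'E'
from h import *; from bench import eyes
for n in ["top","scene"]:
    im=np.load(n+"0.npy"); ci=eyes.camera_info(n)
    for k,c in [("Y",Y),("O",O),("B",B)]:
        bs,m=blobs(im,*c)
        for b in bs: print(n,k,b[0],b[1],b[2])
        if n=="top" and k=="Y": pass
    for k,c in (("O",O),("B",B)):
        cs=cv2.findContours(blobs(im,*c)[1],cv2.RETR_EXTERNAL,cv2.CHAIN_APPROX_NONE)[0]
        for q in cs:
            if cv2.contourArea(q)>60: print(n,k,cv2.minAreaRect(q))
E
```

```text
top Y 31 [269.7419 167.7742] [265 166  11   5]
top Y 27 [302.3333 170.9259] [298 169  10   5]
top Y 28 [269.9643 204.1429] [265 202  11   5]
top Y 25 [302.72 206.04] [298 205  11   3]
top Y 550 [123.2873 246.1873] [108 235  33  23]
top Y 4004 [ 33.4403 293.5659] [  2 261  64  67]
top O 232 [295.0991  37.0388] [266  32  57   9]
top O 297 [365.0774  36.9024] [320  33  88   8]
top O 148 [194.8716  39.1351] [174  34  40  10]
top O 180 [237.5556  38.1889] [214  34  51   9]
top O 146 [431.3493  37.6096] [409  35  48   7]
top O 43 [463.3488  37.8372] [458  35  13   7]
top O 35 [476.3714  38.4571] [472  34   9   9]
top O 42 [489.3095  40.0476] [483  37  14   6]
top O 68 [515.25    39.8824] [498  37  38   6]
top O 94 [123.0851  42.1383] [112  39  25   7]
top O 56 [146.3214  40.8929] [135  38  21   7]
top O 52 [164.0192  40.4231] [156  38  18   7]
top O 9 [539.7778  41.3333] [537  40   6   4]
top O 36 [61.8611 46.1667] [55 43 15  7]
top O 18 [73.3333 44.7778] [71 43  6  5]
top O 8 [79.25  44.875] [78 43  4  4]
top O 14 [89.7143 43.9286] [88 42  5  5]
top O 34 [103.9412  43.7059] [95 42 17  5]

[... 2212 characters left out ...]
94]
scene O ((363.0000305175781, 232.00001525878906), (13.218217849731445, 20.098936080932617), 5.194429397583008)
scene O ((383.92999267578125, 199.48997497558594), (14.7078218460083, 24.465896606445312), 8.13010311126709)
scene B ((481.6162109375, 347.03106689453125), (62.23103713989258, 76.05815124511719), 27.950969696044922)
scene B ((288.5, 276.5), (9.0, 9.0), 90.0)
scene B ((355.6056823730469, 233.230224609375), (51.043182373046875, 30.246793746948242), 52.8152961730957)
scene B ((119.20344543457031, 226.94137573242188), (50.97071838378906, 54.611480712890625), 40.23636245727539)
scene B ((536.29248046875, 97.77357482910156), (41.563785552978516, 68.65071868896484), 17.744670867919922)
```

```bash
python3 - <<'E'
from h import *; from bench import eyes
ct,cs=eyes.camera_info("top"),eyes.camera_info("scene")
pt=np.array([[302.72,206.04],[269.96,204.14],[269.74,167.77],[302.33,170.93]])
ps4=np.array([[259.15,211.15],[279.31,213],[239.45,226.09],[259.21,228.5]])
from itertools import permutations
h=10.5
f0=lambda p:(proj(psu_pts(*p,h),ct)-pt).ravel()
s=least_squares(f0,[.6,0,1.6,.0945],bounds=([0,-1,0,.09],[1,1,3,.1])); print("top",s.x,s.fun)
best=min(permutations(range(4)),key=lambda q:np.linalg.norm(proj(psu_pts(*s.x,h),cs)-ps4[list(q)]))
print(best,proj(psu_pts(*s.x,h),cs)-ps4[list(best)])
f=lambda p:np.r_[f0(p),(proj(psu_pts(*p,h),cs)-ps4[list(best)]).ravel(),(p[3]-.0945)*300]
s2=least_squares(f,s.x); print(s2.x,s2.fun); print(psu_pts(*s2.x))
# stand & wrench
bs=onz([[171.7,234.2]],.108,ct); print("stand",bs)
print("handle top", onz([[170.7,233.8]],.160,ct), "scene centre(z~.14)",onz([[362.8,231.8]],.142,cs))
im=np.load("top0.npy"); c=im[195:275,130:215]
c2=im[150:225,240:330]
e=lambda q:cv2.resize(q[:,:,::-1],(400,400),interpolation=cv2.INTER_CUBIC)
cv2.imwrite("pics/c0.png",np.hstack([e(c),e(c2)]))
E
```

```text
top [0.6136 0.0225 1.5749 0.0936] [ 0.1176 -0.1383 -0.2046 -0.0582 -0.0108  0.1618  0.1067  0.0336]
(0, 1, 3, 2) [[-0.2301  0.6078]
 [-0.5247  0.3197]
 [-0.2272  0.4703]
 [-0.1803  0.5511]]
[0.6132 0.0227 1.5737 0.0951] [ 0.0418  0.0045 -0.3371  0.0447 -0.0956  0.2052  0.076   0.1197 -0.0683
  0.1657 -0.3661 -0.1244 -0.1045  0.0019 -0.051   0.0848  0.1696]
[[ 0.5713 -0.0215  0.09  ]
 [ 0.5711  0.0547  0.1255]
 [ 0.6551  0.0549  0.1255]
 [ 0.6553 -0.0212  0.09  ]]
stand [[0.5039 0.2838 0.108 ]]
handle top [[0.5014 0.2707 0.16  ]] scene centre(z~.14) [[0.5068 0.2893 0.142 ]]
```

View pics/c0.png

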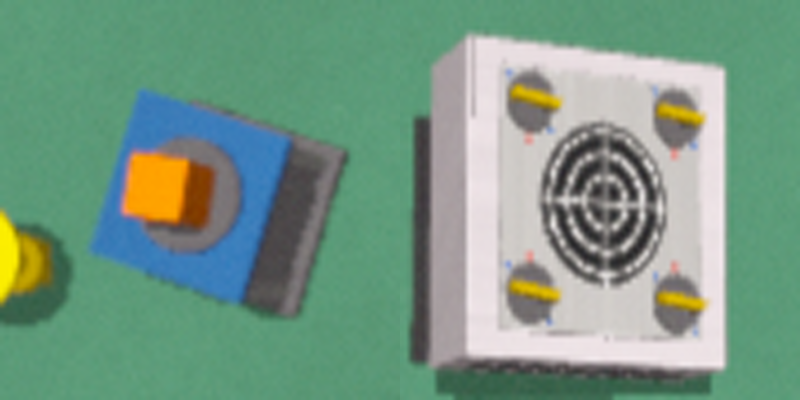

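Call:
{"method": "step_arm", "body": {
  "rows": [
    [0.1,0.2,0.2,0,0,0],
    [0.2,0.2,0.2,0,0,0],
    [0.3,0.25,0.2,0,0,0],
    [0.3,0.25,0.2,0,0,0],
    [0.3,0.25,0.2,0,0,0]
  ],
  "jaw": 0,
  "squeeze": 80
}}

```text
clock: 0.52
tcp_pos: [0.3586, -0.518, 0.3435]
orientation: [-3.097, -0.526, 0.0]
contact_force: [0.9, -0.5, -0.1]
grip_width: 0.0851
gripper_force: 0.0
```

```bash
python3 -c "
from h import *; from bench import r
o=r.get_obs();print(o['clock'],o['tcp_pos'],o['joints'],R.from_rotvec(o['orientation']).as_matrix())"
```

```text
0.5167 [ 0.3586 -0.518   0.3435] [ 0.8916  0.3329 -0.0337  1.544   0.0116  1.2652 -0.3783] [[ 0.944   0.3299 -0.0002]
 [ 0.3299 -0.944   0.0002]
 [-0.0001 -0.0003 -1.    ]]
```

Call:
{"method": "step_arm", "body": {
  "rows": [
    [0.25,0.25,0,0,0,0.1],
    [0.25,0.3,0,0,0,0.18],
    [0.25,0.35,0,0,0,0.18],
    [0.25,0.35,0,0,0,0.18],
    [0.25,0.35,0,0,0,0.18]
  ]
}}

```text
clock: 0.93
tcp_pos: [0.4811, -0.35, 0.3425]
orientation: [-2.822, -1.379, 0.001]
contact_force: [0.5, -0.3, 0.5]
grip_width: 0.0853
gripper_force: 0.0
```

Call:
{"method": "step_arm", "body": {
  "rows": [
    [0,0.4,0,0,0,0.18],
    [0,0.4,0,0,0,0.18],
    [0,0.4,0,0,0,0.18],
    [0,0.4,0,0,0,0.18],
    [0,0.4,0,0,0,0.18]
  ]
}}

```text
clock: 1.35
tcp_pos: [0.4798, -0.1417, 0.3425]
orientation: [-2.326, -2.111, 0.001]
contact_force: [0.7, 0.1, 0.2]
grip_width: 0.0855
gripper_force: 0.0
```

Call:
{"method": "step_arm", "body": {
  "rows": [
    [0,0.4,0,0,0,0],
    [0,0.4,0,0,0,0],
    [0,0.4,0,0,0,0],
    [0,0.4,0,0,0,0],
    [0,0.4,0,0,0,0]
  ]
}}

```text
clock: 1.77
tcp_pos: [0.4798, 0.0665, 0.3427]
orientation: [2.333, 2.104, -0.0]
contact_force: [1.7, -0.1, -1.1]
grip_width: 0.0854
gripper_force: 0.0
```

```bash
python3 -c "
from h import *; from bench import r
o=r.get_obs();print(o['clock'],o['tcp_pos'],o['joints'],R.from_rotvec(o['orientation']).as_matrix())"
```

```text
1.7667 [0.4798 0.0665 0.3427] [ 0.29    0.1181 -0.6006  1.8359  0.0717  1.2091 -0.4361] [[ 0.1032  0.9947 -0.    ]
 [ 0.9947 -0.1032 -0.0004]
 [-0.0004  0.     -1.    ]]
```

Call:
{"method": "step_arm", "body": {
  "rows": [
    [0.04,0.36,-0.05,0,0,0],
    [0.04,0.36,-0.05,0,0,0],
    [0.04,0.36,-0.05,0,0,0],
    [0.04,0.36,-0.05,0,0,0],
    [0.04,0.36,-0.05,0,0,0]
  ]
}}

```text
clock: 2.18
tcp_pos: [0.5031, 0.2714, 0.3138]
orientation: [2.333, 2.103, -0.001]
contact_force: [-0.2, -0.1, 0.9]
grip_width: 0.0858
gripper_force: 0.0
```

Call:
{"method": "step_arm", "body": {
  "rows": [
    [0,0,0,0,0,0],
    [0,0,0,0,0,0],
    [0,0,0,0,0,0]
  ]
}}

```text
clock: 2.43
tcp_pos: [0.5032, 0.2694, 0.3137]
orientation: [2.333, 2.104, -0.002]
contact_force: [1.1, -0.2, -0.2]
grip_width: 0.0855
gripper_force: 0.0
```

```bash
cat >> h.py <<'E'
def wristT(o,ci):
    T=np.eye(4); T[:3,:3]=R.from_rotvec(o['orientation']).as_matrix(); T[:3,3]=o['tcp_pos']; return T@ci["tool_from_camera"]
E
python3 - <<'E'
from h import *; from bench import r,eyes
o=r.get_obs(); im=eyes.grab_frame("wrist"); np.save("w1.npy",im); ci=eyes.camera_info("wrist"); T=wristT(o,ci)
print(o['clock'],o['tcp_pos'],o['orientation'])
for k,c in (("O",O),("B",B)):
    for q in cv2.findContours(blobs(im,*c)[1],cv2.RETR_EXTERNAL,cv2.CHAIN_APPROX_NONE)[0]:
        if cv2.contourArea(q)>200:
            (c0,s,a)=cv2.minAreaRect(q); z=.164 if k=="O" else .108
            print(k,c0,s,a); P=onz(cv2.boxPoints((c0,s,a)),z,ci,T); d=np.diff(np.r_[P,P[:1]],axis=0)
            print(P.mean(0),np.linalg.norm(d,axis=1),np.degrees(np.arctan2(d[:,1],d[:,0])))
cv2.imwrite("pics/w1.png",cv2.resize(im[:,:,::-1],(800,600),interpolation=cv2.INTER_CUBIC))
E
```

```text
2.4333 [0.5032 0.2694 0.3137] [ 2.3326  2.1043 -0.0021]
O (127.4024429321289, 213.12197875976562) (49.5070915222168, 65.59297943115234) 38.65980911254883
[0.3694 0.268  0.164 ] [0.0646 0.0422 0.0657 0.0446] [  40.508   -46.9494 -137.4102  131.5522]
O (278.5, 173.5) (37.0, 31.0) 90.0
[0.5085 0.2897 0.164 ] [0.0261 0.0319 0.0269 0.0319] [ -5.8963 -95.1371 174.0998  83.5077]
B (182.4884490966797, 258.9576721191406) (43.32666015625, 60.78011703491211) 74.74488067626953
[0.3915 0.1962 0.108 ] [0.0693 0.0506 0.0722 0.0521] [   9.9348  -84.68   -169.0765   92.2821]
B (493.794189453125, 209.82357788085938) (26.19384765625, 21.585670471191406) 14.03624439239502
[0.7391 0.2179 0.108 ] [0.0237 0.032  0.0241 0.0325] [ 79.1008 -18.5713 -99.6887 160.7976]
B (278.412841796875, 166.167724609375) (79.42879486083984, 77.99938201904297) 11.070201873779297
[0.5085 0.2873 0.108 ] [0.0797 0.0791 0.0807 0.0838] [  71.4745  -16.6858 -105.1596  162.6556]
```

View pics/w1.png

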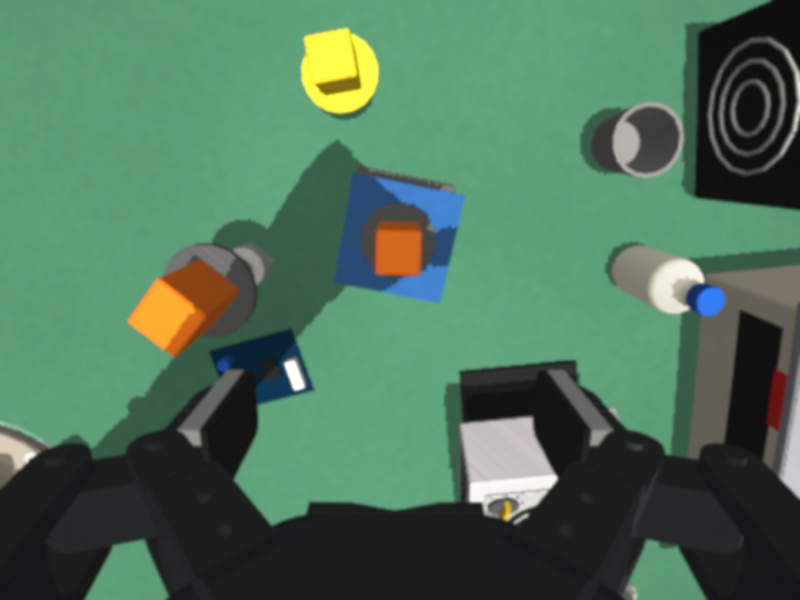

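The wrist picture shows the wrench handle at (398,248) in the blue plate, square to the jaws, so the wrench is at about (0.5085, 0.2875). I'll descend and grip.

Call:
{"method": "step_arm", "body": {
  "rows": [
    [0.009,0.03,-0.05,0,0,0],
    [0.009,0.03,-0.11,0,0,0],
    [0.009,0.03,-0.17,0,0,0],
    [0.009,0.03,-0.23,0,0,0],
    [0.009,0.03,-0.293,0,0,0]
  ]
}}

```text
clock: 2.9
tcp_pos: [0.5098, 0.2856, 0.1378]
orientation: [2.335, 2.099, 0.002]
contact_force: [0.5, -0.2, -0.3]
grip_width: 0.0852
gripper_force: 0.0
```

Call:
{"method": "step_arm", "body": {
  "rows": [
    [0,0,0,0,0,0],
    [0,0,0,0,0,0],
    [0,0,0,0,0,0],
    [0,0,0,0,0,0],
    [0,0,0,0,0,0]
  ],
  "jaw": 1,
  "squeeze": 100
}}

```text
clock: 3.32
tcp_pos: [0.5102, 0.2886, 0.1415]
orientation: [2.333, 2.102, 0.007]
contact_force: [-0.5, -0.0, 4.6]
grip_width: 0.0267
gripper_force: 98.5
```

Call:
{"method": "step_arm", "body": {
  "rows": [
    [0,0,0,0,0,0],
    [0,0,0,0,0,0],
    [0,0,0,0,0,0],
    [0,0,0,0,0,0],
    [0,0,0,0,0,0]
  ]
}}

```text
clock: 3.73
tcp_pos: [0.5102, 0.2887, 0.1415]
orientation: [2.332, 2.103, 0.007]
contact_force: [-0.7, -0.9, 7.3]
grip_width: 0.027
gripper_force: 99.1
```

Call:
{"method": "step_arm", "body": {
  "rows": [
    [0,0,0.03,0,0,0],
    [0,0,0.09,0,0,0],
    [0,0,0.15,0,0,0],
    [0,0,0.21,0,0,0],
    [0,0,0.26,0,0,0]
  ]
}}

```text
clock: 4.15
tcp_pos: [0.5089, 0.2884, 0.2989]
orientation: [2.332, 2.104, 0.006]
contact_force: [0.8, 0.5, -1.8]
grip_width: 0.0268
gripper_force: 98.5
```

Call:
{"method": "step_arm", "body": {
  "rows": [
    [0,0,0,0,0,0],
    [0,0,0,0,0,0],
    [0,0,0,0,0,0]
  ]
}}

```text
clock: 4.4
tcp_pos: [0.5084, 0.2874, 0.2947]
orientation: [2.332, 2.103, 0.0]
contact_force: [0.3, -0.5, -2.1]
grip_width: 0.0266
gripper_force: 98.8
```

```bash
python3 - <<'E'
from h import *; from bench import r,eyes
o=r.get_obs(); print(o['clock'],o['tcp_pos'],o['joints'],o['contact_force'],o['grip_width'],r.tips_ahead); M=R.from_rotvec(o['orientation']).as_matrix();print(M)
w=eyes.grab_frame("wrist"); s=eyes.grab_frame("scene"); np.save("w2.npy",w); np.save("s2.npy",s)
ci=eyes.camera_info("scene")
tip=o['tcp_pos']+M[:,2]*.1185; u=proj(tip,ci)[0]; v=proj(o['tcp_pos'],ci)[0]; print(u,v)
x,y=((u+v)/2).astype(int)
e=lambda q:cv2.resize(q[:,:,::-1],(400,400),interpolation=cv2.INTER_CUBIC)
cv2.imwrite("pics/c2.png",np.hstack([e(s[y-40:y+40,x-40:x+40]),e(w[110:410,130:430])]))
E
```

```text
4.4 [0.5084 0.2874 0.2947] [-0.0788  0.3643 -0.6973  1.6846  0.2505  1.1836 -0.9424] [ 0.3402 -0.4513 -2.1492] 0.026622116696882216 0.014
[[ 0.103   0.9947  0.0007]
 [ 0.9947 -0.103  -0.0004]
 [-0.0004  0.0007 -1.    ]]
[363.2927 222.0903] [368.8827 185.4366]
```

View pics/c2.png

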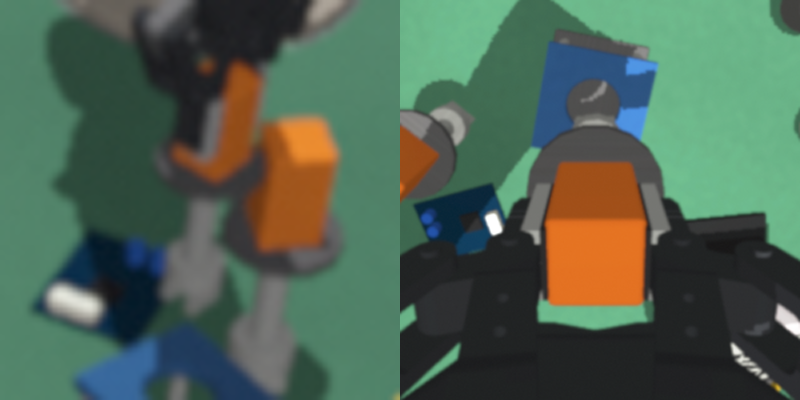

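The left panel shows the lifted wrench, with its head near (195,270). The slot direction isn't clear from it. I'll carry it over the PSU tilted, with the slot along or across the scene camera's view.

```bash
cat >> h.py <<'E'
PSU=[.6132,.0227,1.5737,.0951]; TIP=.1185
N=Rp(PSU[2])@[-.4226,0,.9063]; S=Rp(PSU[2])@[.9063,0,.4226]; T_=Rp(PSU[2])@[0,1.,0]
OFF=np.zeros(3)   # correction of psu position
GX=0.0            # wrench axis offset in tool x
def Rtool(ang):
    "tool y axis at angle ang clockwise (seen from above) from up-slope; z=-N"
    y=np.cos(ang)*S-np.sin(ang)*T_; z=-N; return np.c_[np.cross(y,z),y,z]
def target(k,ang,h):
    "k: screw letter or 'm' ; tip h above plate"
    c=np.array(PSU[:2]+[PSU[3]])+OFF if k=='m' else psu_pts(*PSU,0)['abcd'.index(k)]+OFF
    M=Rtool(ang); return c+N*(h+TIP)-M[:,0]*GX, M
def delta(p,M,p0,M0):
    rv=R.from_matrix(M@M0.T).as_rotvec(); return np.r_[(p-p0)/.6, rv/np.pi]
E
python3 - <<'E'
from h import *; from bench import r,eyes
ci=eyes.camera_info("wrist"); w=eyes  # tool-frame edges of handle top
Tc=ci["tool_from_camera"]
for row in (338.75,273.5): print("tool x edge",onz([[276,row]],-.0225,ci,Tc))
o=r.get_obs(); M0=R.from_rotvec(o['orientation']).as_matrix()
p,M=target('m',np.radians(90-41),.060); print(p); print(M); d=delta(p,M,o['tcp_pos'],M0); print(d, np.linalg.norm(d[3:])*180)
E
```

```text
tool x edge [[-0.0142  0.0013 -0.0225]]
tool x edge [[ 0.0133  0.0013 -0.0225]]
[ 0.6134 -0.0527  0.2569]
[[-0.658   0.753  -0.0012]
 [ 0.6821  0.5968  0.4226]
 [ 0.3189  0.2773 -0.9063]]
[ 0.1755 -0.5664 -0.0608  0.1317 -0.057   0.2572] 53.01547050784055
```

Call:
{"method": "step_arm", "body": {
  "rows": [
    [0.09,-0.28,0.02,0.066,-0.029,0.129],
    [0.09,-0.28,0.02,0.066,-0.029,0.129],
    [0.09,-0.28,0.02,0.066,-0.029,0.129],
    [0.09,-0.28,0.02,0.066,-0.029,0.129],
    [0.09,-0.28,0.02,0.066,-0.029,0.129]
  ]
}}

```text
clock: 4.92
tcp_pos: [0.56, 0.1245, 0.3052]
orientation: [-1.785, -2.449, -0.314]
contact_force: [0.7, 0.0, -1.4]
grip_width: 0.0269
gripper_force: 98.7
```

Call:
{"method": "step_arm", "body": {
  "rows": [
    [0.085,-0.286,0,0.066,-0.029,0.129],
    [0.085,-0.286,0,0.066,-0.029,0.129],
    [0.085,-0.286,0,0.066,-0.029,0.129],
    [0.085,-0.286,0,0.066,-0.029,0.129],
    [0.085,-0.286,-0.05,0.066,-0.029,0.129]
  ]
}}

```text
clock: 5.33
tcp_pos: [0.6153, -0.0535, 0.2789]
orientation: [-1.2, -2.649, -0.6]
contact_force: [2.8, -0.9, -0.9]
grip_width: 0.0271
gripper_force: 98.9
```

Call:
{"method": "step_arm", "body": {
  "rows": [
    [0,0,0,0,0,0],
    [0,0,0,0,0,0]
  ]
}}

```text
clock: 5.5
tcp_pos: [0.6109, -0.0503, 0.2727]
orientation: [-1.204, -2.635, -0.59]
contact_force: [0.1, 1.7, -1.5]
grip_width: 0.027
gripper_force: 98.6
```

```bash
python3 - <<'E'
from h import *; from bench import r,eyes
o=r.get_obs(); M0=R.from_rotvec(o['orientation']).as_matrix(); print(o['clock'],o['tcp_pos'],o['joints'],o['grip_width'])
for k,a,h in (('m',49,60),):
    p,M=target(k,np.radians(a),h/1000); print(delta(p,M,o['tcp_pos'],M0))
w=eyes.grab_frame("wrist"); s=eyes.grab_frame("scene"); np.save("w3.npy",w); np.save("s3.npy",s)
ci=eyes.camera_info("scene")
u=proj(o['tcp_pos']+M0[:,2]*TIP,ci)[0]; print(u); x,y=u.astype(int)
e=lambda q:cv2.resize(q[:,:,::-1],(400,400),interpolation=cv2.INTER_CUBIC)
cv2.imwrite("pics/c3.png",np.hstack([e(s[y-25:y+25,x-25:x+25]),e(w[60:360,130:430])]))
E
```

```text
5.5 [ 0.6109 -0.0503  0.2727] [ 0.7841  0.5551 -0.845   1.6062 -0.0402  1.1568  0.7481] 0.02701503195030784
[ 0.0041 -0.0041 -0.0264 -0.0019 -0.0012  0.0013]
[254.196  199.7941]
```

View pics/c3.png

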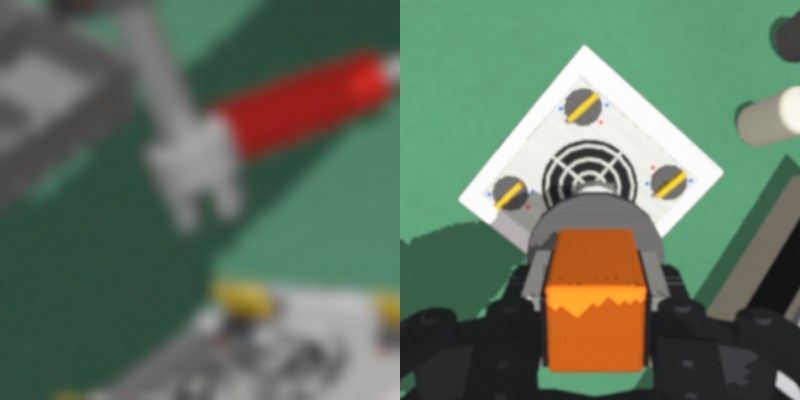

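The left panel shows two prong ends at (185,215) and (232,205) with a gap between them, so the slot runs along the view. That puts the slot along tool y. Next I'll refine the PSU pose and the screw angles from the wrist picture.

```bash
python3 - <<'E'
from h import *; from bench import r,eyes
o=r.get_obs(); w=np.load("w3.npy"); ci=eyes.camera_info("wrist"); T=wristT(o,ci)
P=proj(psu_pts(*PSU,12.5),ci,T); print(P)
hsv=blobs(w,(18,120,80),(32,255,255),20); m=hsv[1]
n,lab,s,c=cv2.connectedComponentsWithStats(m)
ob=[]
for i in range(1,n):
    if s[i,4]<20: continue
    j=np.argmin(np.linalg.norm(P-c[i],axis=1))
    if np.linalg.norm(P[j]-c[i])>25: continue
    ys,xs=np.nonzero(lab==i)
    # back-project pixels to plane 12.5mm above plate
    u=cv2.undistortPoints(np.c_[xs,ys].astype(float).reshape(-1,1,2),ci["mtx"],np.array([ci["k1"],0,0,0,0.]))[:,0]
    d=np.c_[u,np.ones(len(u))]@T[:3,:3].T; c0=np.array(PSU[:2]+[PSU[3]])+N*.0125
    q=T[:3,3]+d*(((c0-T[:3,3])@N)/(d@N))[:,None]-c0
    a=np.c_[q@S,q@T_]*1000; mu=a.mean(0); v=np.linalg.svd(a-mu,full_matrices=False)[2][0]
    print('abcd'[j],s[i,4],c[i],"px err",c[i]-P[j],"S,T mm",mu,"cw angle",np.degrees(np.arctan2(-v[1],v[0]))%180, np.ptp((a-mu)@v))
for k in 'a':
    for h in (40,18,5):
        p,M=target(k,np.radians(10),h/1000); print(h,p,delta(p,M,o['tcp_pos'],R.from_rotvec(o['orientation']).as_matrix()))
E
```

```text
[[206.2287 206.6515]
 [262.0001 140.7501]
 [327.6759 198.6468]
 [271.0646 258.9302]]
b 154 [266.7857 140.2792] px err [ 4.7857 -0.4709] S,T mm [45.2223 38.9366] cw angle 7.117923480160954 25.594193662288177
c 165 [332.6242 198.1758] px err [ 4.9484 -0.4711] S,T mm [ 45.5    -45.3145] cw angle 7.438564409483774 25.42944483540149
a 143 [211.6154 205.9161] px err [ 5.3867 -0.7354] S,T mm [-37.9658  38.47  ] cw angle 4.405256166359436 26.80973686860562
40 [ 0.5715 -0.0825  0.221 ] [-0.0665 -0.062  -0.0921 -0.0015 -0.0917  0.1952]
18 [ 0.5715 -0.0732  0.2011] [-0.0666 -0.0465 -0.1253 -0.0015 -0.0917  0.1952]
5 [ 0.5715 -0.0677  0.1893] [-0.0666 -0.0374 -0.1449 -0.0015 -0.0917  0.1952]
```

```bash
sed -i 's/^OFF=.*/OFF=np.array([.0023,.0024,0])/' h.py; cat > go.py <<'E'
import sys; from h import *; from bench import r
o=r.get_obs(); M0=R.from_rotvec(o['orientation']).as_matrix(); p0=o['tcp_pos']
q=p0+M0[:,2]*TIP; c=np.array(PSU[:2]+[PSU[3]])+OFF; e=q-c
print("now tip S,T,N mm",1e3*np.array([e@S,e@T_,e@N]),"ang",np.degrees(np.arctan2(-M0[:,1]@T_,M0[:,1]@S)),"tilt",np.degrees(np.arccos(-M0[:,2]@N)),"F",o['contact_force'],"j",o['joints'],"t",o['clock'])
for a in sys.argv[1:]:
    k,an,h=a.split(','); p,M=target(k,np.radians(float(an)),float(h)/1000); print(a,delta(p,M,p0,M0)); p0,M0=p,M
E
python3 go.py a,5,45 a,5,24; python3 -c "
from h import *; print(N,S,T_)"
```

```text
now tip S,T,N mm [13.466   4.2888 75.3981] ang 48.8192696925057 tilt 0.4510474321479914 F [ 0.0973  0.6129 -1.4441] j [ 0.7808  0.5505 -0.85    1.6059 -0.0416  1.1569  0.7478] t 5.6
a,5,45 [-0.0627 -0.0615 -0.0845 -0.0014 -0.1035  0.2203]
a,5,24 [-0.      0.0148 -0.0317  0.      0.     -0.    ]
[ 0.0012 -0.4226  0.9063] [-0.0026  0.9063  0.4226] [-1.     -0.0029  0.    ]
```

Call:
{"method": "step_arm", "body": {
  "rows": [
    [-0.02,-0.03,-0.02,0,-0.052,0.11],
    [-0.04,-0.05,-0.05,0,-0.052,0.11],
    [-0.0627,-0.0615,-0.0845,-0.0005,-0.052,0.11],
    [-0.0627,-0.0615,-0.0845,-0.0005,-0.052,0.11]
  ]
}}

```text
clock: 5.93
tcp_pos: [0.5703, -0.0839, 0.2228]
orientation: [-0.682, -2.889, -0.642]
contact_force: [-1.4, -0.1, -2.1]
grip_width: 0.0271
gripper_force: 98.8
```

Call:
{"method": "step_arm", "body": {
  "rows": [
    [0,0,0,0,-0.0515,0.11],
    [0,0,0,0,-0.0515,0.11],
    [0,0,0,0,-0.0515,0.11],
    [0,0.0148,-0.0317,0,-0.0515,0.11],
    [0,0.0148,-0.0317,0,-0.0515,0.11]
  ]
}}

```text
clock: 6.35
tcp_pos: [0.5736, -0.0709, 0.2069]
orientation: [-0.128, -3.043, -0.682]
contact_force: [-1.4, 0.7, -1.9]
grip_width: 0.027
gripper_force: 99.1
```

Call:
{"method": "step_arm", "body": {
  "rows": [
    [0,0,0,0,0,0],
    [0,0,0,0,0,0],
    [0,0,0,0,0,0]
  ]
}}

```text
clock: 6.6
tcp_pos: [0.5751, -0.0739, 0.2086]
orientation: [-0.132, -3.047, -0.68]
contact_force: [0.4, -0.7, -1.2]
grip_width: 0.0268
gripper_force: 99.1
```

```bash
python3 go.py a,5,24 a,5,4; python3 - <<'E'
from h import *; from bench import r,eyes
o=r.get_obs(); M0=R.from_rotvec(o['orientation']).as_matrix(); ci=eyes.camera_info("scene"); cw=eyes.camera_info("wrist")
w=eyes.grab_frame("wrist"); s=eyes.grab_frame("scene"); np.save("w4.npy",w); np.save("s4.npy",s)
tip=o['tcp_pos']+M0[:,2]*TIP
cor=[tip+M0[:,1]*a*.011+M0[:,0]*b for a in(-1,1) for b in(-.010,-.00525,.00525,.010)]
u=proj(tip,ci)[0]; x,y=u.astype(int)
s2=cv2.resize(s[y-20:y+20,x-20:x+20][:,:,::-1],(400,400),interpolation=cv2.INTER_CUBIC)
for q in proj(np.array(cor),ci): cv2.circle(s2,tuple(int(v) for v in (q-[x-20,y-20]+.5)*10),3,(255,0,255),-1)
wp=psu_pts(*PSU,14)+OFF
T=wristT(o,cw); w2=w.copy()[:,:,::-1].copy()
for q in proj(wp,ci): cv2.circle(s2,tuple(int(v) for v in (q-[x-20,y-20]+.5)*10),3,(0,255,0),-1)
for q in proj(wp,cw,T): cv2.circle(w2,tuple(int(v) for v in q),2,(0,255,0),-1)
cv2.imwrite("pics/c4.png",np.hstack([s2,cv2.resize(w2[60:360,130:430],(400,400))]))
E
```

```text
now tip S,T,N mm [-41.3763  40.3328  26.1506] ang 5.073916062305237 tilt 0.39412752694315467 F [ 0.3591 -0.6816 -1.1651] j [ 0.9597  0.6583 -1.0245  1.729   0.1283  1.051   1.4591] t 6.6
a,5,24 [-0.0021  0.0011 -0.0035 -0.0009  0.0007  0.0008]
a,5,4 [-0.      0.0141 -0.0302  0.      0.     -0.    ]
```

View pics/c4.png

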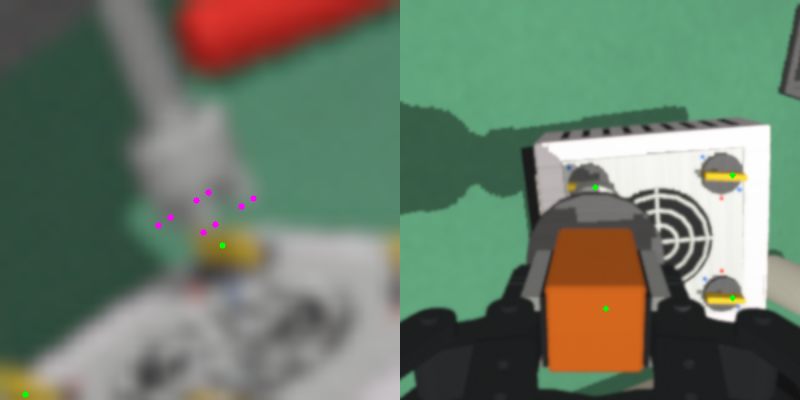

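The arm still sways just after a move, and the poses and pictures disagree by a few mm. I'll let it settle and measure again.

Call:
{"method": "step_arm", "body": {
  "rows": [
    [0,0,0,0,0,0],
    [0,0,0,0,0,0],
    [0,0,0,0,0,0],
    [0,0,0,0,0,0],
    [0,0,0,0,0,0]
  ]
}}

```text
clock: 7.12
tcp_pos: [0.5743, -0.0744, 0.2073]
orientation: [-0.131, -3.046, -0.681]
contact_force: [-0.1, 0.4, -1.3]
grip_width: 0.0269
gripper_force: 99.1
```

Call:
{"method": "step_arm", "body": {
  "rows": [
    [0,0,0,0,0,0],
    [0,0,0,0,0,0],
    [0,0,0,0,0,0]
  ]
}}

```text
clock: 7.37
tcp_pos: [0.5743, -0.0743, 0.2073]
orientation: [-0.131, -3.046, -0.681]
contact_force: [0.5, -0.4, -2.0]
grip_width: 0.0269
gripper_force: 99.1
```

```bash
cat > wm.py <<'E'
from h import *; from bench import r,eyes
ci=eyes.camera_info("wrist")
for rep in range(2):
    o=r.get_obs(); w=eyes.grab_frame("wrist"); T=wristT(o,ci); M0=R.from_rotvec(o['orientation']).as_matrix()
    c0=np.array(PSU[:2]+[PSU[3]])+OFF+N*.0125
    n,lab,s,c=cv2.connectedComponentsWithStats(blobs(w,(18,120,80),(32,255,255))[1])
    P=proj(psu_pts(*PSU,12.5)+OFF,ci,T)
    # handle tool-y centre
    print(o['clock'],o['tcp_pos'],"qv",np.abs(o['qvel']).max())
    for i in range(1,n):
        j=np.argmin(np.linalg.norm(P-c[i],axis=1))
        if s[i,4]<40 or np.linalg.norm(P[j]-c[i])>25: continue
        ys,xs=np.nonzero(lab==i)
        u=cv2.undistortPoints(np.c_[xs,ys].astype(float).reshape(-1,1,2),ci["mtx"],np.array([ci["k1"],0,0,0,0.]))[:,0]
        d=np.c_[u,np.ones(len(u))]@T[:3,:3].T
        q=T[:3,3]+d*(((c0-T[:3,3])@N)/(d@N))[:,None]-c0
        a=np.c_[q@S,q@T_]*1000; mu=a.mean(0); v=np.linalg.svd(a-mu,full_matrices=False)[2][0]
        nom=np.array([[-42,42],[42,42],[42,-42],[-42,-42]])[j]
        print(' ','abcd'[j],s[i,4],"err S,T",mu-nom,"err along tool y,x",[ (S*(mu-nom)[0]+T_*(mu-nom)[1])@M0[:,k] for k in (1,0)],"ang",np.degrees(np.arctan2(-v[1],v[0]))%180,np.ptp((a-mu)@v))
E
python3 wm.py; python3 go.py a,5,24
python3 - <<'E'
# scene camera, tip region: wing offsets
from h import *; from bench import eyes
s=np.load("s4.npy"); ci=eyes.camera_info("scene")
for b in blobs(s,*Y,5)[0]:
    P=proj(psu_pts(*PSU,10.5)+OFF,ci); d=P-b[1]; j=np.argmin((d**2).sum(1))
    if (d[j]**2).sum()<50: print('abcd'[j],b[0],b[1],-d[j])
E
```

```text
7.3667 [ 0.5743 -0.0743  0.2073] qv 0.002744917569605466
  b 216 err S,T [-5.2202 -0.2155] err along tool y,x [np.float64(-5.180712179142919), np.float64(-0.6751868084170756)] ang 7.35122092279501 26.93069976236265
  c 242 err S,T [-5.4038 -0.281 ] err along tool y,x [np.float64(-5.357871099739124), np.float64(-0.7566675978208246)] ang 8.776551940102149 27.2797366255065
7.4167 [ 0.5744 -0.0742  0.2073] qv 0.0021824928796852785
  b 216 err S,T [-5.1517 -0.2553] err along tool y,x [np.float64(-5.109055475398466), np.float64(-0.7081518420869387)] ang 7.307565392808583 27.015858621979092
  c 242 err S,T [-5.3166 -0.3192] err along tool y,x [np.float64(-5.267652120882079), np.float64(-0.7864076534923639)] ang 8.769211022094987 27.280081859674272
now tip S,T,N mm [-42.1227  41.2039  25.1256] ang 5.0579254740534845 tilt 0.3877777753844537 F [-0.0475  0.003  -0.8285] j [ 0.9606  0.6599 -1.0243  1.7306  0.1289  1.0502  1.4603] t 7.4667
a,5,24 [-0.0009  0.0016 -0.0013 -0.0011  0.0004  0.0006]
a 10 [259.5 211.5] [ 0.3286 -0.5515]
b 13 [279.3077 213.    ] [ 0.23   -0.6478]
d 13 [239.1538 225.7692] [-0.3004 -1.1986]
c 15 [259.1333 228.4   ] [-0.0712 -0.937 ]
```

Call:
{"method": "step_arm", "body": {
  "rows": [
    [0,-0.0176,0.0378,0,0.0156,-0.0335],
    [0,-0.0176,0.0378,0,0.0313,-0.0671],
    [0,-0.0176,0.0378,0,0.0469,-0.1006],
    [0,-0.0176,0.0378,0,0.0625,-0.1342],
    [0,-0.0176,0.0378,0,0.0782,-0.1677]
  ]
}}

```text
clock: 7.88
tcp_pos: [0.5743, -0.0849, 0.2301]
orientation: [-0.97, -2.771, -0.619]
contact_force: [-0.0, 0.4, -2.1]
grip_width: 0.0275
gripper_force: 99.0
```

Call:
{"method": "step_arm", "body": {
  "rows": [
    [0,0,0,0,0.0156,-0.0335],
    [0,0,0,0,0.0313,-0.0671],
    [0,0,0,0,0.0469,-0.1006],
    [0,0,0,0,0.0625,-0.1342],
    [0,0,0,0,0.0782,-0.1677]
  ]
}}

```text
clock: 8.3
tcp_pos: [0.5743, -0.0847, 0.2301]
orientation: [-1.669, -2.302, -0.514]
contact_force: [-0.5, -0.4, -1.2]
grip_width: 0.027
gripper_force: 99.0
```

Call:
{"method": "step_arm", "body": {
  "rows": [
    [0,0,0,0,0.0156,-0.0335],
    [0,0,0,0,0.0313,-0.0671],
    [0,0,0,0,0.0469,-0.1006],
    [0,0,0,0,0.0563,-0.1208],
    [0,0,0,0,0.0563,-0.1208]
  ]
}}

```text
clock: 8.72
tcp_pos: [0.5744, -0.0845, 0.2301]
orientation: [-2.069, -1.874, -0.418]
contact_force: [-0.7, -0.4, -1.3]
grip_width: 0.0273
gripper_force: 99.0
```

Call:
{"method": "step_arm", "body": {
  "rows": [
    [0,0,0,0,0,0],
    [0,0,0,0,0,0],
    [0,0,0,0,0,0],
    [0,0,0,0,0,0],
    [0,0,0,0,0,0]
  ]
}}

```text
clock: 9.13
tcp_pos: [0.5743, -0.0849, 0.23]
orientation: [-2.067, -1.876, -0.419]
contact_force: [-1.4, 0.3, -0.5]
grip_width: 0.027
gripper_force: 99.0
```

Call:
{"method": "step_arm", "body": {
  "rows": [
    [0,0,0,0,0,0],
    [0,0,0,0,0,0],
    [0,0,0,0,0,0]
  ]
}}

```text
clock: 9.38
tcp_pos: [0.5743, -0.0848, 0.23]
orientation: [-2.067, -1.876, -0.419]
contact_force: [-0.4, -0.2, -1.7]
grip_width: 0.0271
gripper_force: 99.0
```

```bash
python3 wm.py; python3 go.py m,95,60
```

```text
9.3833 [ 0.5743 -0.0848  0.23  ] qv 0.002014186512608557
  c 229 err S,T [-5.1407 -0.4339] err along tool y,x [np.float64(0.9384589137108265), np.float64(-5.072832634234495)] ang 8.207067725785492 25.92579633513826
  b 187 err S,T [-4.533  -0.0196] err along tool y,x [np.float64(0.46624540833320915), np.float64(-4.508955153712846)] ang 6.87881419137193 25.080757007184868
  d 198 err S,T [-4.5402 -0.1544] err along tool y,x [np.float64(0.6011150567623224), np.float64(-4.5028521421919985)] ang 6.201374405639001 25.637275072578927
  a 54 err S,T [ 4.1847 -0.6633] err along tool y,x [np.float64(0.24759482786658324), np.float64(4.229613063425091)] ang 5.8362538193643445 8.170544769904614
9.4333 [ 0.5744 -0.0849  0.23  ] qv 0.0026778076974027527
  c 229 err S,T [-5.174  -0.4921] err along tool y,x [np.float64(0.9999579761313185), np.float64(-5.100206410974149)] ang 8.210678616408188 25.928301918193164
  b 186 err S,T [-4.6275 -0.0517] err along tool y,x [np.float64(0.5078100246915649), np.float64(-4.599764151151412)] ang 6.738593182283438 25.05843611521304
  d 197 err S,T [-4.5465 -0.2281] err along tool y,x [np.float64(0.6753872878262946), np.float64(-4.501771138014036)] ang 6.066373869748759 25.63611247759991
  a 54 err S,T [ 4.1508 -0.7086] err along tool y,x [np.float64(0.2958008260802364), np.float64(4.200372901951836)] ang 5.839407887459487 8.171113403292281
now tip S,T,N mm [-42.5792  40.9392  50.1629] ang 95.65305462470246 tilt 0.4125234902831944 F [-0.3708 -0.0895 -0.4457] j [ 0.7308  0.4957 -0.6352  1.7203 -0.1646  1.0791  0.1325] t 9.4833
m,95,60 [ 0.069   0.0574  0.0448  0.0003 -0.0002  0.0039]
```

Both wrist yaws, with the arm settled, agree that the plate sits about 5 mm lower in y. I'll update the offset and work screw a.

```bash
sed -i 's/^OFF=.*/OFF=np.array([.0025,-.0027,0])/' h.py; python3 go.py a,8,35 a,8,20 a,8,7 a,61,7; python3 wm.py|head -4
```

```text
now tip S,T,N mm [-37.9566  41.1244  48.0074] ang 95.65305462470246 tilt 0.4125234902831944 F [-0.3708 -0.0895 -0.4457] j [ 0.7308  0.4957 -0.6352  1.7203 -0.1646  1.0791  0.1325] t 9.4833
a,8,35 [-0.0006  0.0029 -0.0226 -0.0003 -0.2045  0.4419]
a,8,20 [-0.      0.0106 -0.0227  0.      0.     -0.    ]
a,8,7 [-0.      0.0092 -0.0196  0.      0.     -0.    ]
a,61,7 [ 0.      0.      0.     -0.0004  0.1244 -0.2669]
9.4833 [ 0.5743 -0.0848  0.23  ] qv 0.0017915129102792921
  c 228 err S,T [-0.5488  0.3165] err along tool y,x [np.float64(-0.2608765566688219), np.float64(-0.5772593306112218)] ang 8.14417234975835 25.726194711919277
  b 186 err S,T [-0.0295  0.1237] err along tool y,x [np.float64(-0.12016624643524287), np.float64(-0.041550624953720104)] ang 6.731590249831527 24.866444071409788
  d 196 err S,T [0.6999 0.6023] err along tool y,x [np.float64(-0.6682673374822363), np.float64(0.6371398322742636)] ang 6.025822822344594 25.437794454306825
```

Call:
{"method": "step_arm", "body": {
  "rows": [
    [0,0,0,0,-0.0156,0.0335],
    [0,0,0,0,-0.0313,0.0671],
    [0,0,0,0,-0.0469,0.1006],
    [0,0,0,0,-0.0625,0.1342],
    [0,0,0,0,-0.0782,0.1677]
  ]
}}

```text
clock: 10.0
tcp_pos: [0.5743, -0.0849, 0.23]
orientation: [-1.476, -2.46, -0.549]
contact_force: [-0.6, 0.2, -1.9]
grip_width: 0.027
gripper_force: 99.0
```

Call:
{"method": "step_arm", "body": {
  "rows": [
    [0,0,0,0,-0.0156,0.0335],
    [0,0,0,0,-0.0313,0.0671],
    [0,0,0,0,-0.0469,0.1006],
    [0,0,0,0,-0.0625,0.1342],
    [0,0,0,0,-0.0782,0.1677]
  ]
}}

```text
clock: 10.42
tcp_pos: [0.5743, -0.085, 0.23]
orientation: [-0.733, -2.876, -0.642]
contact_force: [0.2, -0.4, -1.7]
grip_width: 0.0271
gripper_force: 99.0
```

Call:
{"method": "step_arm", "body": {
  "rows": [
    [-0.0006,0.003,-0.022,0,-0.0156,0.0335],
    [-0.0006,0.003,-0.022,0,-0.0313,0.0671],
    [-0.0006,0.003,-0.022,0,-0.0482,0.1065],
    [-0.0006,0.003,-0.022,0,-0.0482,0.1065],
    [-0.0006,0.003,-0.022,0,-0.0482,0.1065]
  ]
}}

```text
clock: 10.83
tcp_pos: [0.5741, -0.0832, 0.2168]
orientation: [-0.212, -3.026, -0.676]
contact_force: [0.3, -0.4, -0.9]
grip_width: 0.0272
gripper_force: 99.0
```

Call:
{"method": "step_arm", "body": {
  "rows": [
    [0,0,0,0,0,0],
    [0,0,0,0,0,0],
    [0,0,0,0,0,0],
    [0,0,0,0,0,0],
    [0,0,0,0,0,0]
  ]
}}

```text
clock: 11.25
tcp_pos: [0.574, -0.083, 0.2169]
orientation: [-0.208, -3.028, -0.675]
contact_force: [-0.2, -0.6, -1.7]
grip_width: 0.0266
gripper_force: 99.0
```

```bash
python3 go.py a,8,20 a,8,7 a,61,7;  python3 wm.py|tail -3
```

```text
now tip S,T,N mm [-41.5006  42.2244  35.3672] ang 8.039080633317331 tilt 0.353661271962821 F [-0.1942 -0.5942 -1.7011] j [ 0.9622  0.6447 -1.0085  1.714   0.1085  1.077   1.4324] t 11.25
a,8,20 [-0.      0.0105 -0.0234 -0.0007 -0.0006 -0.    ]
a,8,7 [-0.      0.0092 -0.0196  0.      0.     -0.    ]
a,61,7 [ 0.      0.      0.     -0.0004  0.1244 -0.2669]
11.3 [ 0.574  -0.083   0.2169] qv 0.002791763014539757
  b 194 err S,T [-0.9052  0.3222] err along tool y,x [np.float64(-0.9413451745958183), np.float64(0.19265126394631354)] ang 7.538040666754682 26.737355065562934
  c 215 err S,T [-1.5171  1.0659] err along tool y,x [np.float64(-1.6510437825295472), np.float64(0.843590974116059)] ang 9.710010232422375 27.46792472308192
```

Good. Lower onto a in stages.

Call:
{"method": "step_arm", "body": {
  "rows": [
    [0,0.0105,-0.0234,-0.0007,-0.0006,0],
    [0,0.013,-0.0287,-0.0007,-0.0006,0],
    [0,0.016,-0.0351,-0.0007,-0.0006,0],
    [0,0.0197,-0.043,-0.0007,-0.0006,0],
    [0,0.0197,-0.043,-0.0007,-0.0006,0]
  ]
}}

```text
clock: 11.77
tcp_pos: [0.5735, -0.0708, 0.1903]
orientation: [-0.206, -3.029, -0.673]
contact_force: [-0.0, 0.0, -2.1]
grip_width: 0.0267
gripper_force: 99.0
```

Call:
{"method": "step_arm", "body": {
  "rows": [
    [0,0,0,0,0,0],
    [0,0,0,0,0,0]
  ]
}}

```text
clock: 11.93
tcp_pos: [0.5741, -0.0713, 0.1913]
orientation: [-0.206, -3.03, -0.672]
contact_force: [-1.0, 1.0, -1.3]
grip_width: 0.0271
gripper_force: 99.0
```

```bash
python3 go.py a,8,7; python3 - <<'E'
from h import *; from bench import r,eyes
s=eyes.grab_frame("scene"); w=eyes.grab_frame("wrist"); x,y=258,208
e=lambda q:cv2.resize(q[:,:,::-1],(400,400),interpolation=cv2.INTER_CUBIC)
cv2.imwrite("pics/c5.png",np.hstack([e(s[y-22:y+22,x-22:x+22]),e(w[60:360,130:430])]))
E
```

```text
now tip S,T,N mm [-41.9528  41.864    7.1832] ang 7.962310965880012 tilt 0.312718872129399 F [-0.9579  1.0068 -1.2741] j [ 0.9369  0.6665 -0.994   1.746   0.1276  1.0197  1.4168] t 11.9333
a,8,7 [-0.0002  0.0001 -0.0003 -0.0002  0.0001 -0.0002]
```

View pics/c5.png

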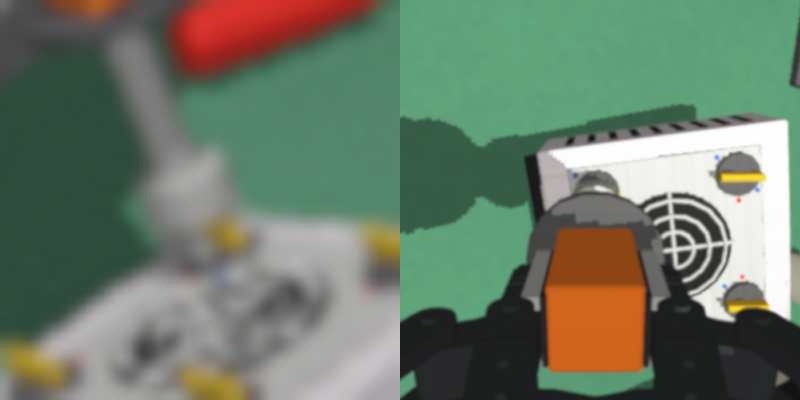

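The left panel shows the head seated at (190,200), with the wing's end sticking out of the slot at (230,237). There was no contact force. I'll turn it.

Call:
{"method": "step_arm", "body": {
  "rows": [
    [0,0,0,0,0.0156,-0.0335],
    [0,0,0,0,0.0313,-0.0671],
    [0,0,0,0,0.0469,-0.1006],
    [0,0,0,0,0.0625,-0.1342],
    [0,0,0,0,0.0782,-0.1677]
  ]
}}

```text
clock: 12.45
tcp_pos: [0.5719, -0.0713, 0.1906]
orientation: [-1.032, -2.732, -0.604]
contact_force: [-5.5, -1.2, 0.3]
grip_width: 0.027
gripper_force: 99.2
```

Call:
{"method": "step_arm", "body": {
  "rows": [
    [0,0,0,0,0.0156,-0.0335],
    [0,0,0,0,0.0313,-0.0671],
    [0,0,0,0,0.0462,-0.0992],
    [0,0,0,0,0.0462,-0.0992],
    [0,0,0,0,0.0462,-0.0992]
  ]
}}

```text
clock: 12.87
tcp_pos: [0.572, -0.0703, 0.1907]
orientation: [-1.448, -2.473, -0.547]
contact_force: [-4.4, 1.3, 0.2]
grip_width: 0.0267
gripper_force: 99.2
```

```bash
python3 go.py a,54,7 a,54,40 c,20,40; python3 -c "
from bench import r; print(r.get_obs()['moment'])"
```

```text
now tip S,T,N mm [-41.1334  44.3786   6.2791] ang 60.91210068710029 tilt 0.39260634515924087 F [-4.3665  1.3431  0.2187] j [ 0.7896  0.571  -0.7543  1.7584 -0.0659  1.0025  0.6583] t 12.8667
a,54,7 [ 0.0032 -0.0015  0.0006 -0.0005 -0.0173  0.0343]
a,54,40 [ 0.0001 -0.0232  0.0498  0.      0.     -0.    ]
c,20,40 [ 0.1396  0.1273  0.0592  0.0002 -0.0798  0.1712]
[-0.17512169  1.49099547  0.75380318]
```

Call:
{"method": "step_arm", "body": {
  "rows": [
    [0.0032,-0.0015,0.0006,-0.0005,-0.0173,0.0343],
    [0.0032,-0.0065,0.0116,-0.0005,-0.0173,0.0343],
    [0.0033,-0.0165,0.0306,-0.0005,-0.0173,0.0343],
    [0.0033,-0.0247,0.0504,-0.0005,-0.0173,0.0343],
    [0.0033,-0.0247,0.0504,-0.0005,-0.0173,0.0343]
  ]
}}

```text
clock: 13.28
tcp_pos: [0.5783, -0.0877, 0.2238]
orientation: [-1.316, -2.581, -0.576]
contact_force: [1.2, -0.6, -1.1]
grip_width: 0.0269
gripper_force: 99.2
```

Call:
{"method": "step_arm", "body": {
  "rows": [
    [0.04,0.035,0.017,0,-0.0156,0.0335],
    [0.08,0.07,0.034,0,-0.0313,0.0671],
    [0.12,0.11,0.051,0,-0.0469,0.1006],
    [0.1396,0.1273,0.0592,0,-0.0625,0.1342],
    [0.1396,0.1273,0.0592,0,-0.0782,0.1677]
  ]
}}

```text
clock: 13.7
tcp_pos: [0.6625, -0.0043, 0.2592]
orientation: [-0.521, -2.953, -0.664]
contact_force: [0.4, 0.1, -0.6]
grip_width: 0.027
gripper_force: 99.2
```

Call:
{"method": "step_arm", "body": {
  "rows": [
    [0,0,0,0,-0.0125,0.0268],
    [0,0,0,0,-0.0251,0.0538],
    [0,0,0,0,-0.0251,0.0538],
    [0,0,0,0,-0.0251,0.0538],
    [0,0,0,0,-0.0251,0.0538]
  ]
}}

```text
clock: 14.12
tcp_pos: [0.6598, -0.0098, 0.2566]
orientation: [-0.268, -3.02, -0.674]
contact_force: [-0.6, 0.6, -1.6]
grip_width: 0.0265
gripper_force: 99.2
```

Call:
{"method": "step_arm", "body": {
  "rows": [
    [0,0,0,0,0,0],
    [0,0,0,0,0,0],
    [0,0,0,0,0,0],
    [0,0,0,0,0,0],
    [0,0,0,0,0,0]
  ]
}}

```text
clock: 14.53
tcp_pos: [0.6597, -0.0096, 0.2568]
orientation: [-0.263, -3.021, -0.674]
contact_force: [0.2, 0.1, -0.7]
grip_width: 0.0267
gripper_force: 99.2
```

```bash
python3 wm.py|tail -4; python3 go.py c,10,20 c,10,7; python3 - <<'E'
from h import *; from bench import eyes
ci=eyes.camera_info("top"); im=eyes.grab_frame("top"); P=proj(psu_pts(*PSU,12.5),ci)
n,lab,s,c=cv2.connectedComponentsWithStats(blobs(im,(18,110,80),(34,255,255))[1])
for i in range(1,n):
    j=np.argmin(np.linalg.norm(P-c[i],axis=1))
    if s[i,4]>=8 and np.linalg.norm(P[j]-c[i])<8:
        ys,xs=np.nonzero(lab==i); a=np.c_[-ys,-xs].astype(float); a-=a.mean(0); v=np.linalg.svd(a,full_matrices=False)[2][0]
        # world x=-row, y=-col ; up-slope = +y ; clockwise -> +x
        print('abcd'[j],s[i,4],"cw",(np.degrees(np.arctan2(v[0],v[1]))+90)%180-90)
E
```

```text
b 200 err S,T [-0.0049 -0.0195] err along tool y,x [np.float64(-0.001421876131810782), np.float64(-0.02010648501371529)] ang 7.224908438533247 25.753559506109852
  a 221 err S,T [ 1.2053 -0.1535] err along tool y,x [np.float64(1.2135358294652916), np.float64(0.05960156915991203)] ang 43.826059406296054 27.297912390183043
  c 156 err S,T [0.6453 0.8364] err along tool y,x [np.float64(0.489107895794265), np.float64(0.9363622165150802)] ang 10.391212180978593 24.142180765920685
  d 212 err S,T [0.9716 0.7916] err along tool y,x [np.float64(0.8181858027769469), np.float64(0.9493030974071942)] ang 4.739852793919141 27.414674618710258
now tip S,T,N mm [ 41.6016 -44.3737  40.6313] ang 10.07186264027439 tilt 0.40128932496324116 F [ 0.297   0.0836 -1.2476] j [ 0.7405  0.6777 -0.9643  1.5272  0.1153  1.1404  1.2611] t 14.6333
c,10,20 [-0.0032  0.0155 -0.0307 -0.0007  0.0009  0.0009]
c,10,7 [-0.      0.0092 -0.0196 -0.      0.     -0.    ]
c 33 cw 13.779108971997516
d 35 cw 10.907976835719722
b 32 cw 13.599360639909023
a 37 cw 46.07758519216634
```

Screw a is at 43.8°, about half way. Screw c next.

Call:
{"method": "step_arm", "body": {
  "rows": [
    [-0.0032,0.0155,-0.0307,-0.0007,0.0009,0.0009],
    [-0.0032,0.0155,-0.0307,-0.0007,0.0009,0.0009],
    [-0.0032,0.02,-0.04,-0.0007,0.0009,0.0009],
    [-0.0032,0.0247,-0.0503,-0.0007,0.0009,0.0009],
    [-0.0032,0.0247,-0.0503,-0.0007,0.0009,0.0009]
  ]
}}

```text
clock: 15.1
tcp_pos: [0.6575, 0.0055, 0.2259]
orientation: [-0.259, -3.018, -0.669]
contact_force: [-0.2, 0.2, -1.3]
grip_width: 0.027
gripper_force: 99.5
```

Call:
{"method": "step_arm", "body": {
  "rows": [
    [0,0,0,0,0,0],
    [0,0,0,0,0,0]
  ]
}}

```text
clock: 15.27
tcp_pos: [0.6581, 0.005, 0.2269]
orientation: [-0.26, -3.02, -0.669]
contact_force: [-0.0, 0.8, -2.6]
grip_width: 0.0271
gripper_force: 99.5
```

```bash
python3 go.py c,10,7 c,62,7
```

```text
now tip S,T,N mm [ 41.9846 -42.3817   7.3756] ang 9.986383818755211 tilt 0.3129895296761827 F [-0.0281  0.8363 -2.5523] j [ 0.7159  0.6997 -0.9518  1.5648  0.1333  1.0822  1.246 ] t 15.2667
c,10,7 [-0.0005  0.0003 -0.0006 -0.      0.0002  0.    ]
c,62,7 [ 0.      0.      0.     -0.0004  0.1221 -0.2618]
```

Call:
{"method": "step_arm", "body": {
  "rows": [
    [0,0,0,0,0.0156,-0.0335],
    [0,0,0,0,0.0313,-0.0671],
    [0,0,0,0,0.0469,-0.1006],
    [0,0,0,0,0.0625,-0.1342],
    [0,0,0,0,0.0782,-0.1677]
  ]
}}

```text
clock: 15.68
tcp_pos: [0.6561, 0.0051, 0.2265]
orientation: [-1.078, -2.709, -0.598]
contact_force: [-3.9, -1.1, -0.1]
grip_width: 0.0269
gripper_force: 99.3
```

Call:
{"method": "step_arm", "body": {
  "rows": [
    [0,0,0,0,0.0156,-0.0335],
    [0,0,0,0,0.0313,-0.0671],
    [0,0,0,0,0.0439,-0.0941],
    [0,0,0,0,0.0439,-0.0941],
    [0,0,0,0,0.0439,-0.0941]
  ]
}}

```text
clock: 16.1
tcp_pos: [0.6563, 0.0059, 0.2265]
orientation: [-1.468, -2.459, -0.543]
contact_force: [-5.3, 0.9, 0.0]
grip_width: 0.0273
gripper_force: 99.2
```

Call:
{"method": "step_arm", "body": {
  "rows": [
    [0,0,0,0,-0.0188,0.0403],
    [0,-0.005,0.011,0,-0.0188,0.0403],
    [0,-0.015,0.032,0,-0.0188,0.0403],
    [0,-0.0232,0.0498,0,-0.0188,0.0403],
    [0,-0.0232,0.0498,0,-0.0188,0.0403]
  ]
}}

```text
clock: 16.52
tcp_pos: [0.6602, -0.0107, 0.2597]
orientation: [-1.313, -2.578, -0.576]
contact_force: [1.0, -0.2, -0.3]
grip_width: 0.0269
gripper_force: 99.2
```

Call:
{"method": "step_arm", "body": {
  "rows": [
    [-0.04,0,0,0,-0.0156,0.0335],
    [-0.08,0,0,0,-0.0313,0.0671],
    [-0.12,0,0,0,-0.0469,0.1006],
    [-0.14,0,0,0,-0.0625,0.1342],
    [-0.14,0,0,0,-0.0782,0.1677]
  ]
}}

```text
clock: 16.93
tcp_pos: [0.5716, -0.0091, 0.2564]
orientation: [-0.526, -2.947, -0.65]
contact_force: [-0.3, -0.9, -1.4]
grip_width: 0.0271
gripper_force: 99.4
```

Call:
{"method": "step_arm", "body": {
  "rows": [
    [0,0,0,0,-0.0125,0.0268],
    [0,0,0,0,-0.0251,0.0538],
    [0,0,0,0,-0.0251,0.0538],
    [0,0,0,0,-0.0251,0.0538],
    [0,0,0,0,-0.0251,0.0538]
  ]
}}

```text
clock: 17.35
tcp_pos: [0.574, -0.0088, 0.2565]
orientation: [-0.264, -3.019, -0.669]
contact_force: [-0.0, 0.6, -1.9]
grip_width: 0.0269
gripper_force: 99.4
```

Call:
{"method": "step_arm", "body": {
  "rows": [
    [0,0,0,0,0,0],
    [0,0,0,0,0,0],
    [0,0,0,0,0,0],
    [0,0,0,0,0,0],
    [0,0,0,0,0,0]
  ]
}}

```text
clock: 17.77
tcp_pos: [0.5738, -0.0087, 0.2565]
orientation: [-0.26, -3.019, -0.669]
contact_force: [-0.1, 0.2, -2.0]
grip_width: 0.0271
gripper_force: 99.4
```

```bash
python3 wm.py|tail -4; python3 go.py b,10,20 b,10,7
```

```text
17.7667 [ 0.5738 -0.0087  0.2565] qv 0.002599002738288744
  a 235 err S,T [0.8295 1.0485] err along tool y,x [np.float64(0.634962998900612), np.float64(1.176540326757206)] ang 43.07164940964937 25.51114623628076
17.8167 [ 0.5738 -0.0087  0.2565] qv 0.0015232426270410044
  a 233 err S,T [0.8372 1.0884] err along tool y,x [np.float64(0.6355497869001572), np.float64(1.217158331386506)] ang 43.27207834405657 25.504142048398084
now tip S,T,N mm [42.3046 41.9631 39.8587] ang 9.991278039724872 tilt 0.3115194981350466 F [ 0.2258  0.7595 -1.5503] j [ 0.8732  0.5541 -1.0167  1.7315  0.0323  1.0677  1.3221] t 17.8667
b,10,20 [-0.0001  0.0135 -0.0302 -0.      0.     -0.    ]
b,10,7 [-0.      0.0092 -0.0196 -0.      0.     -0.    ]
```

Call:
{"method": "step_arm", "body": {
  "rows": [
    [0,0.0135,-0.0302,0,0,0],
    [0,0.0135,-0.0302,0,0,0],
    [0,0.018,-0.04,0,0,0],
    [0,0.0227,-0.0498,0,0,0],
    [0,0.0227,-0.0498,0,0,0]
  ]
}}

```text
clock: 18.28
tcp_pos: [0.5732, 0.0054, 0.2258]
orientation: [-0.258, -3.018, -0.669]
contact_force: [0.3, -0.8, -1.2]
grip_width: 0.0271
gripper_force: 99.4
```

Call:
{"method": "step_arm", "body": {
  "rows": [
    [0,0,0,0,0.0156,-0.0335],
    [0,0,0,0,0.0313,-0.0671],
    [0,0,0,0,0.0469,-0.1006],
    [0,0,0,0,0.0625,-0.1342],
    [0,0,0,0,0.0782,-0.1677]
  ]
}}

```text
clock: 18.7
tcp_pos: [0.572, 0.0051, 0.2263]
orientation: [-1.078, -2.709, -0.599]
contact_force: [-4.1, -0.2, -0.2]
grip_width: 0.0273
gripper_force: 99.4
```

Call:
{"method": "step_arm", "body": {
  "rows": [
    [0,0,0,0,0.0156,-0.0335],
    [0,0,0,0,0.0313,-0.0671],
    [0,0,0,0,0.0439,-0.0941],
    [0,0,0,0,0.0439,-0.0941],
    [0,0,0,0,0.0439,-0.0941]
  ]
}}

```text
clock: 19.12
tcp_pos: [0.572, 0.0057, 0.2264]
orientation: [-1.468, -2.458, -0.543]
contact_force: [-5.3, 2.0, -0.2]
grip_width: 0.0268
gripper_force: 99.5
```

Call:
{"method": "step_arm", "body": {
  "rows": [
    [0,0,0,0,-0.0188,0.0403],
    [0,-0.005,0.011,0,-0.0188,0.0403],
    [0,-0.015,0.032,0,-0.0188,0.0403],
    [0,-0.0232,0.0498,0,-0.0188,0.0403],
    [0,-0.0232,0.0498,0,-0.0188,0.0403]
  ]
}}

```text
clock: 19.53
tcp_pos: [0.5763, -0.0109, 0.2593]
orientation: [-1.314, -2.578, -0.575]
contact_force: [0.0, 0.6, -1.4]
grip_width: 0.027
gripper_force: 99.5
```

Call:
{"method": "step_arm", "body": {
  "rows": [
    [0.04,-0.036,-0.0168,0,-0.0156,0.0335],
    [0.08,-0.072,-0.0337,0,-0.0313,0.0671],
    [0.12,-0.108,-0.0506,0,-0.0469,0.1006],
    [0.1404,-0.1265,-0.0592,0,-0.0625,0.1342],
    [0.1404,-0.1265,-0.0592,0,-0.0782,0.1677]
  ]
}}

```text
clock: 19.95
tcp_pos: [0.6604, -0.0898, 0.2184]
orientation: [-0.536, -2.947, -0.653]
contact_force: [0.6, -0.6, -2.3]
grip_width: 0.0268
gripper_force: 99.4
```

Call:
{"method": "step_arm", "body": {
  "rows": [
    [0,0,0,0,-0.0125,0.0268],
    [0,0,0,0,-0.0251,0.0538],
    [0,0,0,0,-0.0251,0.0538],
    [0,0,0,0,-0.0251,0.0538],
    [0,0,0,0,-0.0251,0.0538]
  ]
}}

```text
clock: 20.37
tcp_pos: [0.6582, -0.0852, 0.221]
orientation: [-0.264, -3.019, -0.669]
contact_force: [0.6, -0.1, -1.3]
grip_width: 0.0268
gripper_force: 99.5
```

Call:
{"method": "step_arm", "body": {
  "rows": [
    [0,0,0,0,0,0],
    [0,0,0,0,0,0],
    [0,0,0,0,0,0],
    [0,0,0,0,0,0],
    [0,0,0,0,0,0]
  ]
}}

```text
clock: 20.78
tcp_pos: [0.6581, -0.0849, 0.221]
orientation: [-0.26, -3.019, -0.669]
contact_force: [-0.1, 0.3, -2.1]
grip_width: 0.0268
gripper_force: 99.5
```

```bash
python3 wm.py|tail -4; python3 go.py d,10,20 d,10,7
```

```text
b 245 err S,T [-0.5769  0.1352] err along tool y,x [np.float64(-0.5915953731588685), np.float64(0.03303253361783441)] ang 43.24330928970348 25.900950150171376
  a 204 err S,T [0.1206 0.3255] err along tool y,x [np.float64(0.06226085148585304), np.float64(0.3415231718011814)] ang 43.701838409163024 25.656049707379708
  c 171 err S,T [-1.3105  0.9567] err along tool y,x [np.float64(-1.456657276224895), np.float64(0.7147569341991141)] ang 43.526527930715474 27.788840115570892
  d 47 err S,T [8.1943 0.7266] err along tool y,x [np.float64(7.9437286098284), np.float64(2.1376249721460967)] ang 16.697769683996246 9.835064831090929
now tip S,T,N mm [-42.0135 -42.0407  39.9929] ang 9.99241224891371 tilt 0.3114623572031309 F [ 0.8698 -0.28   -1.6695] j [ 0.8041  0.7275 -0.9135  1.5105  0.1296  1.1522  1.376 ] t 20.8833
d,10,20 [-0.0001  0.0141 -0.0302 -0.      0.     -0.    ]
d,10,7 [-0.      0.0092 -0.0196 -0.      0.     -0.    ]
```

Call:
{"method": "step_arm", "body": {
  "rows": [
    [0,0.0141,-0.0302,0,0,0],
    [0,0.0141,-0.0302,0,0,0],
    [0,0.0187,-0.04,0,0,0],
    [0,0.0233,-0.0498,0,0,0],
    [0,0.0233,-0.0498,0,0,0]
  ]
}}

```text
clock: 21.3
tcp_pos: [0.6578, -0.0706, 0.1904]
orientation: [-0.259, -3.018, -0.669]
contact_force: [0.2, 0.7, -0.8]
grip_width: 0.0272
gripper_force: 99.9
```

Call:
{"method": "step_arm", "body": {
  "rows": [
    [0,0,0,0,0.0156,-0.0335],
    [0,0,0,0,0.0313,-0.0671],
    [0,0,0,0,0.0469,-0.1006],
    [0,0,0,0,0.0625,-0.1342],
    [0,0,0,0,0.0782,-0.1677]
  ]
}}

```text
clock: 21.72
tcp_pos: [0.656, -0.0709, 0.1905]
orientation: [-1.078, -2.708, -0.598]
contact_force: [-5.5, -0.1, 0.1]
grip_width: 0.0269
gripper_force: 99.4
```

Call:
{"method": "step_arm", "body": {
  "rows": [
    [0,0,0,0,0.0156,-0.0335],
    [0,0,0,0,0.0313,-0.0671],
    [0,0,0,0,0.0439,-0.0941],
    [0,0,0,0,0.0439,-0.0941],
    [0,0,0,0,0.0439,-0.0941]
  ]
}}

```text
clock: 22.13
tcp_pos: [0.6563, -0.0701, 0.1907]
orientation: [-1.468, -2.458, -0.543]
contact_force: [-5.4, 0.8, -1.6]
grip_width: 0.0272
gripper_force: 99.4
```

Call:
{"method": "step_arm", "body": {
  "rows": [
    [0,0,0,0,-0.0188,0.0403],
    [0,-0.005,0.011,0,-0.0188,0.0403],
    [0,-0.015,0.032,0,-0.0188,0.0403],
    [0,-0.0232,0.0498,0,-0.0188,0.0403],
    [0,-0.0232,0.0498,0,-0.0188,0.0403]
  ]
}}

```text
clock: 22.55
tcp_pos: [0.6604, -0.0871, 0.2242]
orientation: [-1.314, -2.579, -0.575]
contact_force: [0.9, -0.6, 0.1]
grip_width: 0.0266
gripper_force: 99.4
```

Call:
{"method": "step_arm", "body": {
  "rows": [
    [-0.04,0,0,0,-0.0156,0.0335],
    [-0.08,0,0,0,-0.0188,0.0403],
    [-0.12,0,0,0,-0.0188,0.0403],
    [-0.14,0,0,0,-0.0188,0.0403],
    [-0.14,0,0,0,-0.0188,0.0403]
  ]
}}

```text
clock: 22.97
tcp_pos: [0.5719, -0.0856, 0.2209]
orientation: [-1.136, -2.681, -0.593]
contact_force: [0.7, -0.6, -1.2]
grip_width: 0.0267
gripper_force: 99.6
```

Call:
{"method": "step_arm", "body": {
  "rows": [
    [0,0,0,0,0,0],
    [0,0,0,0,0,0],
    [0,0,0,0,0,0],
    [0,0,0,0,0,0],
    [0,0,0,0,0,0]
  ]
}}

```text
clock: 23.38
tcp_pos: [0.5746, -0.0846, 0.2209]
orientation: [-1.133, -2.682, -0.596]
contact_force: [-0.1, 0.4, -0.3]
grip_width: 0.0273
gripper_force: 99.6
```

```bash
python3 wm.py|tail -4; python3 go.py a,46,20 a,46,7
```

```text
b 188 err S,T [-0.3255  0.5875] err along tool y,x [np.float64(-0.6485629414168183), np.float64(0.17452420648277767)] ang 43.8987768672868 26.367448072781734
  a 80 err S,T [1.8539 1.3297] err along tool y,x [np.float64(0.3331951459518896), np.float64(2.257009851236302)] ang 44.534271679370335 24.14155086156046
  c 198 err S,T [-0.6096  1.0293] err along tool y,x [np.float64(-1.1636372097541938), np.float64(0.27742861030362315)] ang 44.648943059431375 27.911469452024278
  d 170 err S,T [1.815  0.0466] err along tool y,x [np.float64(1.2283404320056985), np.float64(1.3369163195163745)] ang 48.46700813433429 25.032754148924212
now tip S,T,N mm [-41.4762  41.6439  39.6513] ang 45.95489235082338 tilt 0.318152936468899 F [ 0.2047 -0.2085 -1.4116] j [ 0.838   0.5555 -0.7974  1.7178 -0.0542  1.0678  0.9104] t 23.4833
a,46,20 [-0.0006  0.0133 -0.03   -0.0004  0.0002 -0.0002]
a,46,7 [-0.      0.0092 -0.0196 -0.     -0.     -0.    ]
```

All four screws are at about 44–48°. Second pass on a.

Call:
{"method": "step_arm", "body": {
  "rows": [
    [-0.0006,0.0133,-0.03,0,0,0],
    [-0.0006,0.0133,-0.03,0,0,0],
    [-0.0006,0.018,-0.04,0,0,0],
    [-0.0006,0.0225,-0.0496,0,0,0],
    [-0.0006,0.0225,-0.0496,0,0,0]
  ]
}}

```text
clock: 23.9
tcp_pos: [0.5732, -0.0707, 0.1904]
orientation: [-1.132, -2.681, -0.595]
contact_force: [-0.4, -0.1, -2.0]
grip_width: 0.0268
gripper_force: 99.8
```

Call:
{"method": "step_arm", "body": {
  "rows": [
    [0,0,0,0,0.0156,-0.0335],
    [0,0,0,0,0.0313,-0.0671],
    [0,0,0,0,0.0469,-0.1006],
    [0,0,0,0,0.0625,-0.1342],
    [0,0,0,0,0.0782,-0.1677]
  ]
}}

```text
clock: 24.32
tcp_pos: [0.572, -0.0702, 0.1912]
orientation: [-1.799, -2.169, -0.48]
contact_force: [-4.5, 1.2, 0.2]
grip_width: 0.0273
gripper_force: 99.5
```

Call:
{"method": "step_arm", "body": {
  "rows": [
    [0,0,0,0,0.0156,-0.0335],
    [0,0,0,0,0.0313,-0.0671],
    [0,0,0,0,0.0469,-0.1006],
    [0,0,0,0,0.0625,-0.1342],
    [0,0,0,0,0.0782,-0.1677]
  ]
}}

```text
clock: 24.73
tcp_pos: [0.5722, -0.0696, 0.1914]
orientation: [-2.291, -1.528, -0.337]
contact_force: [-4.3, 2.8, -0.7]
grip_width: 0.0269
gripper_force: 99.7
```

Call:
{"method": "step_arm", "body": {
  "rows": [
    [0,0,0,0,0,0],
    [0,0,0,0,0,0],
    [0,0,0,0,0,0]
  ]
}}

```text
clock: 24.98
tcp_pos: [0.5723, -0.0697, 0.1913]
orientation: [-2.285, -1.539, -0.339]
contact_force: [-4.2, 3.1, 1.2]
grip_width: 0.0269
gripper_force: 99.6
```

```bash
python3 go.py; python3 -c "
from h import N
from bench import r; m=r.get_obs()['moment'];print(m,m@N)"
```

```text
now tip S,T,N mm [-40.1419  44.0002   6.572 ] ang 112.255611405242 tilt 0.3877912425821474 F [-4.1956  3.1415  1.2371] j [ 0.6142  0.5063 -0.5024  1.7705 -0.234   1.007  -0.0935] t 24.9833
[0.598  1.1946 1.0426] 0.4408113177787817
```

Moment about the screw is 0.44 N m against 0.05 free, so a is against its stop. Now c.

Call:
{"method": "step_arm", "body": {
  "rows": [
    [0,0,0,0,-0.0188,0.0403],
    [0,-0.005,0.011,0,-0.0188,0.0403],
    [0,-0.015,0.032,0,-0.0188,0.0403],
    [0,-0.0232,0.0498,0,-0.0188,0.0403],
    [0,-0.0232,0.0498,0,-0.0188,0.0403]
  ]
}}

```text
clock: 25.4
tcp_pos: [0.5758, -0.0879, 0.2238]
orientation: [-2.196, -1.698, -0.383]
contact_force: [0.3, -0.7, -0.1]
grip_width: 0.027
gripper_force: 99.6
```

Call:
{"method": "step_arm", "body": {
  "rows": [
    [0.035,0.0318,0.0148,0,-0.0156,0.0335],
    [0.07,0.0636,0.0296,0,-0.0313,0.0671],
    [0.105,0.0955,0.0444,0,-0.0469,0.1006],
    [0.1396,0.1273,0.0592,0,-0.0625,0.1342],
    [0.1396,0.1273,0.0592,0,-0.0782,0.1677]
  ]
}}

```text
clock: 25.82
tcp_pos: [0.6611, -0.0029, 0.2598]
orientation: [-1.64, -2.323, -0.524]
contact_force: [0.4, 0.9, -0.9]
grip_width: 0.0271
gripper_force: 99.7
```

Call:
{"method": "step_arm", "body": {
  "rows": [
    [0,0,0,0,-0.0156,0.0335],
    [0,0,0,0,-0.0313,0.0671],
    [0,0,0,0,-0.0469,0.1006],
    [0,0,0,0,-0.0594,0.1273],
    [0,0,0,0,-0.0594,0.1273]
  ]
}}

```text
clock: 26.23
tcp_pos: [0.6577, -0.0096, 0.2563]
orientation: [-1.131, -2.684, -0.596]
contact_force: [-0.1, 0.3, -1.4]
grip_width: 0.0271
gripper_force: 99.7
```

Call:
{"method": "step_arm", "body": {
  "rows": [
    [0,0,0,0,0,0],
    [0,0,0,0,0,0],
    [0,0,0,0,0,0],
    [0,0,0,0,0,0],
    [0,0,0,0,0,0]
  ]
}}

```text
clock: 26.65
tcp_pos: [0.6575, -0.0089, 0.2566]
orientation: [-1.135, -2.681, -0.595]
contact_force: [0.8, 0.2, -1.2]
grip_width: 0.027
gripper_force: 99.7
```

```bash
python3 wm.py|tail -4; python3 go.py c,46,20 c,46,7
```

```text
26.7 [ 0.6574 -0.0089  0.2566] qv 0.004436129370587753
  b 193 err S,T [ 0.6726 -0.4249] err along tool y,x [np.float64(0.7728002641272405), np.float64(0.18890751760249272)] ang 44.00668388299718 25.9638666851517
  a 246 err S,T [1.339  0.0862] err along tool y,x [np.float64(0.8678625385815626), np.float64(1.0233377489324906)] ang 89.85411606028693 25.588696568744417
  d 158 err S,T [-1.5557  3.5821] err along tool y,x [np.float64(-3.657786992405199), np.float64(1.3683852769762406)] ang 35.66697217065268 21.33823931087482
now tip S,T,N mm [ 42.0623 -41.7184  40.1681] ang 46.006916137556274 tilt 0.31468636742097195 F [-0.3041 -0.1487 -1.1319] j [ 0.6343  0.6047 -0.7712  1.5384 -0.0324  1.1271  0.7475] t 26.75
c,46,20 [ 0.0005  0.0142 -0.0305 -0.0002  0.0001  0.0001]
c,46,7 [-0.      0.0092 -0.0196 -0.     -0.     -0.    ]
```

Screw a reads 89.9°, so it is home. I'll turn c fully, then go to b.

Call:
{"method": "step_arm", "body": {
  "rows": [
    [0.0005,0.0142,-0.0305,0,0,0],
    [0.0005,0.0142,-0.0305,0,0,0],
    [0.0005,0.0187,-0.04,0,0,0],
    [0.0005,0.0234,-0.0501,0,0,0],
    [0.0005,0.0234,-0.0501,0,0,0]
  ]
}}

```text
clock: 27.17
tcp_pos: [0.6575, 0.0055, 0.2259]
orientation: [-1.133, -2.681, -0.595]
contact_force: [-0.3, -1.3, -0.6]
grip_width: 0.027
gripper_force: 99.6
```

Call:
{"method": "step_arm", "body": {
  "rows": [
    [0,0,0,0,0.0156,-0.0335],
    [0,0,0,0,0.0313,-0.0671],
    [0,0,0,0,0.0469,-0.1006],
    [0,0,0,0,0.0625,-0.1342],
    [0,0,0,0,0.0782,-0.1677]
  ]
}}

```text
clock: 27.58
tcp_pos: [0.6563, 0.0062, 0.2266]
orientation: [-1.8, -2.169, -0.48]
contact_force: [-3.8, 1.2, -0.1]
grip_width: 0.0271
gripper_force: 99.5
```

Call:
{"method": "step_arm", "body": {
  "rows": [
    [0,0,0,0,0.0156,-0.0335],
    [0,0,0,0,0.0313,-0.0671],
    [0,0,0,0,0.0469,-0.1006],
    [0,0,0,0,0.0625,-0.1342],
    [0,0,0,0,0.0782,-0.1677]
  ]
}}

```text
clock: 28.0
tcp_pos: [0.6565, 0.0066, 0.2268]
orientation: [-2.292, -1.528, -0.337]
contact_force: [-3.2, 1.2, 0.4]
grip_width: 0.027
gripper_force: 99.8
```

Call:
{"method": "step_arm", "body": {
  "rows": [
    [0,0,0,0,0,0],
    [0,0,0,0,0,0],
    [0,0,0,0,0,0]
  ]
}}

```text
clock: 28.25
tcp_pos: [0.6563, 0.0066, 0.2267]
orientation: [-2.286, -1.539, -0.339]
contact_force: [-5.2, 1.8, 2.1]
grip_width: 0.0264
gripper_force: 99.7
```

```bash
python3 go.py; python3 -c "
from h import N
from bench import r; m=r.get_obs()['moment'];print(m,m@N)"
```

```text
now tip S,T,N mm [ 43.7021 -40.3372   6.4768] ang 112.28248007767658 tilt 0.36752503515574014 F [-5.1976  1.8141  2.0644] j [ 0.4326  0.5581 -0.483   1.5886 -0.2176  1.0675 -0.2656] t 28.25
[0.3488 1.3824 1.0318] 0.35135767222690395
```

Screw c is at its stop. Now b.

Call:
{"method": "step_arm", "body": {
  "rows": [
    [0,0,0,0,-0.0188,0.0403],
    [0,-0.005,0.011,0,-0.0188,0.0403],
    [0,-0.015,0.032,0,-0.0188,0.0403],
    [0,-0.0232,0.0498,0,-0.0188,0.0403],
    [0,-0.0232,0.0498,0,-0.0188,0.0403]
  ]
}}

```text
clock: 28.67
tcp_pos: [0.6599, -0.0113, 0.2595]
orientation: [-2.196, -1.698, -0.384]
contact_force: [0.9, -1.1, -0.5]
grip_width: 0.0267
gripper_force: 99.7
```

Call:
{"method": "step_arm", "body": {
  "rows": [
    [-0.035,0,0,0,-0.0156,0.0335],
    [-0.07,0,0,0,-0.0313,0.0671],
    [-0.105,0,0,0,-0.0469,0.1006],
    [-0.14,0,0,0,-0.0625,0.1342],
    [-0.14,0,0,0,-0.0782,0.1677]
  ]
}}

```text
clock: 29.08
tcp_pos: [0.5705, -0.0094, 0.2561]
orientation: [-1.648, -2.317, -0.511]
contact_force: [-0.0, 0.2, -1.8]
grip_width: 0.0271
gripper_force: 99.6
```

Call:
{"method": "step_arm", "body": {
  "rows": [
    [0,0,0,0,-0.0156,0.0335],
    [0,0,0,0,-0.0313,0.0671],
    [0,0,0,0,-0.0469,0.1006],
    [0,0,0,0,-0.0594,0.1273],
    [0,0,0,0,-0.0594,0.1273]
  ]
}}

```text
clock: 29.5
tcp_pos: [0.574, -0.0094, 0.2565]
orientation: [-1.132, -2.684, -0.596]
contact_force: [-0.7, -0.4, -2.5]
grip_width: 0.0272
gripper_force: 99.7
```

Call:
{"method": "step_arm", "body": {
  "rows": [
    [0,0,0,0,0,0],
    [0,0,0,0,0,0],
    [0,0,0,0,0,0],
    [0,0,0,0,0,0],
    [0,0,0,0,0,0]
  ]
}}

```text
clock: 29.92
tcp_pos: [0.5738, -0.0087, 0.2564]
orientation: [-1.135, -2.681, -0.595]
contact_force: [-0.1, 0.4, -1.2]
grip_width: 0.0272
gripper_force: 99.7
```

```bash
python3 wm.py|tail -3; python3 go.py b,46,20 b,46,7
```

```text
29.9667 [ 0.5737 -0.0087  0.2564] qv 0.0031337022372053933
  c 177 err S,T [-0.0851  2.0974] err along tool y,x [np.float64(-1.5685919015788778), np.float64(1.3949475376078897)] ang 90.8124721535836 27.9234901002942
  a 144 err S,T [1.3484 5.3958] err along tool y,x [np.float64(-2.9472570886775613), np.float64(4.71663253628704)] ang 92.77322606272297 15.807281112722283
now tip S,T,N mm [42.3395 41.9796 39.7966] ang 46.020225945582524 tilt 0.3156354113497548 F [-0.3235  0.2042 -1.8818] j [ 0.7288  0.4695 -0.787   1.7407 -0.1271  1.0607  0.8317] t 30.0167
b,46,20 [ 0.      0.0136 -0.0301 -0.0002  0.0001  0.0002]
b,46,7 [-0.      0.0092 -0.0196 -0.     -0.     -0.    ]
```

Call:
{"method": "step_arm", "body": {
  "rows": [
    [0,0.0136,-0.0301,0,0,0],
    [0,0.0136,-0.0301,0,0,0],
    [0,0.0182,-0.04,0,0,0],
    [0,0.0228,-0.0497,0,0,0],
    [0,0.0228,-0.0497,0,0,0]
  ]
}}

```text
clock: 30.43
tcp_pos: [0.5732, 0.0054, 0.2258]
orientation: [-1.133, -2.681, -0.595]
contact_force: [-0.3, 0.7, -2.7]
grip_width: 0.0269
gripper_force: 99.7
```

Call:
{"method": "step_arm", "body": {
  "rows": [
    [0,0,0,0,0.0156,-0.0335],
    [0,0,0,0,0.0313,-0.0671],
    [0,0,0,0,0.0469,-0.1006],
    [0,0,0,0,0.0625,-0.1342],
    [0,0,0,0,0.0782,-0.1677]
  ]
}}

```text
clock: 30.85
tcp_pos: [0.5721, 0.006, 0.2266]
orientation: [-1.8, -2.169, -0.48]
contact_force: [-4.9, 2.7, 0.0]
grip_width: 0.027
gripper_force: 99.7
```

Call:
{"method": "step_arm", "body": {
  "rows": [
    [0,0,0,0,0.0156,-0.0335],
    [0,0,0,0,0.0313,-0.0671],
    [0,0,0,0,0.0469,-0.1006],
    [0,0,0,0,0.0625,-0.1342],
    [0,0,0,0,0.0782,-0.1677]
  ]
}}

```text
clock: 31.27
tcp_pos: [0.5723, 0.0066, 0.2268]
orientation: [-2.292, -1.527, -0.337]
contact_force: [-3.6, 2.6, -1.2]
grip_width: 0.0271
gripper_force: 99.8
```

Call:
{"method": "step_arm", "body": {
  "rows": [
    [0,0,0,0,0,0],
    [0,0,0,0,0,0],
    [0,0,0,0,0,0]
  ]
}}

```text
clock: 31.52
tcp_pos: [0.5721, 0.0067, 0.2268]
orientation: [-2.286, -1.538, -0.339]
contact_force: [-4.7, 2.2, 2.3]
grip_width: 0.0273
gripper_force: 99.8
```

```bash
python3 go.py; python3 -c "
from h import N
from bench import r; m=r.get_obs()['moment'];print(m,m@N)"
```

```text
now tip S,T,N mm [44.0095 43.9365  6.4388] ang 112.31770430733157 tilt 0.3849533227320111 F [-4.7093  2.2001  2.2537] j [ 0.504   0.4317 -0.5084  1.7917 -0.2779  1.0048 -0.1984] t 31.5167
[0.5858 1.3245 0.98  ] 0.32915827499766215
```

Call:
{"method": "step_arm", "body": {
  "rows": [
    [0,0,0,0,-0.0188,0.0403],
    [0,-0.005,0.011,0,-0.0188,0.0403],
    [0,-0.015,0.032,0,-0.0188,0.0403],
    [0,-0.0232,0.0498,0,-0.0188,0.0403],
    [0,-0.0232,0.0498,0,-0.0188,0.0403]
  ]
}}

```text
clock: 31.93
tcp_pos: [0.5758, -0.0113, 0.2592]
orientation: [-2.196, -1.697, -0.383]
contact_force: [1.0, -0.0, -0.4]
grip_width: 0.0269
gripper_force: 99.7
```

Call:
{"method": "step_arm", "body": {
  "rows": [
    [0.035,-0.0315,-0.0148,0,-0.0156,0.0335],
    [0.07,-0.063,-0.0296,0,-0.0313,0.0671],
    [0.105,-0.095,-0.0444,0,-0.0469,0.1006],
    [0.1404,-0.1265,-0.0592,0,-0.0625,0.1342],
    [0.1404,-0.1265,-0.0592,0,-0.0782,0.1677]
  ]
}}

```text
clock: 32.35
tcp_pos: [0.6606, -0.0911, 0.2178]
orientation: [-1.658, -2.313, -0.514]
contact_force: [-0.2, -0.6, -2.0]
grip_width: 0.0272
gripper_force: 99.7
```

Call:
{"method": "step_arm", "body": {
  "rows": [
    [0,0,0,0,-0.0156,0.0335],
    [0,0,0,0,-0.0313,0.0671],
    [0,0,0,0,-0.0469,0.1006],
    [0,0,0,0,-0.0594,0.1273],
    [0,0,0,0,-0.0594,0.1273]
  ]
}}

```text
clock: 32.77
tcp_pos: [0.6581, -0.0857, 0.2206]
orientation: [-1.132, -2.683, -0.596]
contact_force: [-0.3, -0.2, -1.6]
grip_width: 0.0271
gripper_force: 99.7
```

Call:
{"method": "step_arm", "body": {
  "rows": [
    [0,0,0,0,0,0],
    [0,0,0,0,0,0],
    [0,0,0,0,0,0],
    [0,0,0,0,0,0],
    [0,0,0,0,0,0]
  ]
}}

```text
clock: 33.18
tcp_pos: [0.658, -0.0849, 0.221]
orientation: [-1.135, -2.681, -0.595]
contact_force: [0.7, -0.1, -1.9]
grip_width: 0.027
gripper_force: 99.7
```

```bash
python3 wm.py|tail -4; python3 go.py d,46,20 d,46,7
```

```text
33.2333 [ 0.658  -0.0849  0.221 ] qv 0.0038507309426104993
  b 236 err S,T [-0.0113 -0.405 ] err along tool y,x [np.float64(0.28373958733378424), np.float64(-0.28922189986155533)] ang 90.12470330160616 25.29812575522677
  c 217 err S,T [-0.4038  0.863 ] err along tool y,x [np.float64(-0.9014811495019632), np.float64(0.3083492790348132)] ang 89.76121186841101 25.83322843647867
  a 227 err S,T [0.4193 0.0099] err along tool y,x [np.float64(0.283918985207516), np.float64(0.3086548618200437)] ang 90.81281994375357 25.53482026523793
now tip S,T,N mm [-41.8458 -42.0957  39.9823] ang 46.03653493664389 tilt 0.31658510692903324 F [-0.386   0.7849 -1.0352] j [ 0.6926  0.6562 -0.71    1.5193 -0.0289  1.1344  0.8691] t 33.2833
d,46,20 [-0.0001  0.014  -0.0302 -0.0002  0.0001  0.0003]
d,46,7 [-0.      0.0092 -0.0196 -0.     -0.     -0.    ]
```

Screws a, b and c are at 90°. Now d.

Call:
{"method": "step_arm", "body": {
  "rows": [
    [0,0.014,-0.0302,0,0,0],
    [0,0.014,-0.0302,0,0,0],
    [0,0.0185,-0.04,0,0,0],
    [0,0.0232,-0.0498,0,0,0],
    [0,0.0232,-0.0498,0,0,0]
  ]
}}

```text
clock: 33.7
tcp_pos: [0.6577, -0.0705, 0.1904]
orientation: [-1.134, -2.681, -0.595]
contact_force: [-0.3, -0.2, -2.1]
grip_width: 0.0267
gripper_force: 99.9
```

Call:
{"method": "step_arm", "body": {
  "rows": [
    [0,0,0,0,0.0156,-0.0335],
    [0,0,0,0,0.0313,-0.0671],
    [0,0,0,0,0.0469,-0.1006],
    [0,0,0,0,0.0625,-0.1342],
    [0,0,0,0,0.0782,-0.1677]
  ]
}}

```text
clock: 34.12
tcp_pos: [0.6564, -0.0699, 0.1911]
orientation: [-1.801, -2.168, -0.48]
contact_force: [-4.0, 2.0, -0.4]
grip_width: 0.027
gripper_force: 99.7
```

Call:
{"method": "step_arm", "body": {
  "rows": [
    [0,0,0,0,0.0156,-0.0335],
    [0,0,0,0,0.0313,-0.0671],
    [0,0,0,0,0.0469,-0.1006],
    [0,0,0,0,0.0625,-0.1342],
    [0,0,0,0,0.0782,-0.1677]
  ]
}}

```text
clock: 34.53
tcp_pos: [0.6567, -0.0696, 0.1912]
orientation: [-2.293, -1.527, -0.337]
contact_force: [-3.5, 2.5, -0.3]
grip_width: 0.027
gripper_force: 99.9
```

Call:
{"method": "step_arm", "body": {
  "rows": [
    [0,0,0,0,0,0],
    [0,0,0,0,0,0],
    [0,0,0,0,0,0]
  ]
}}

```text
clock: 34.78
tcp_pos: [0.6564, -0.0695, 0.1911]
orientation: [-2.286, -1.538, -0.339]
contact_force: [-6.4, 2.3, 0.6]
grip_width: 0.027
gripper_force: 99.7
```

```bash
python3 go.py; python3 -c "
from h import N
from bench import r; m=r.get_obs()['moment'];print(m,m@N)"
```

```text
now tip S,T,N mm [-40.3096 -40.1563   6.3661] ang 112.32858682414252 tilt 0.37803680579897164 F [-6.4069  2.2655  0.5768] j [ 0.4935  0.613  -0.4199  1.571  -0.2247  1.0762 -0.1362] t 34.7833
[0.3297 1.2895 1.0215] 0.38127059423288734
```

Call:
{"method": "step_arm", "body": {
  "rows": [
    [0,0,0,0,-0.0188,0.0403],
    [0,-0.005,0.011,0,-0.0188,0.0403],
    [0,-0.015,0.032,0,-0.0188,0.0403],
    [0,-0.0232,0.0498,0,-0.0188,0.0403],
    [0,-0.025,0.1,0,-0.0188,0.0403]
  ]
}}

```text
clock: 35.2
tcp_pos: [0.6566, -0.0886, 0.2486]
orientation: [-2.193, -1.692, -0.372]
contact_force: [0.8, -0.4, -2.4]
grip_width: 0.0265
gripper_force: 99.7
```

Call:
{"method": "step_arm", "body": {
  "rows": [
    [0,0.06,0.06,0,-0.0156,0.0335],
    [0,0.12,0.06,0,-0.0313,0.0671],
    [0,0.12,0.06,0,-0.0469,0.1006],
    [0,0.12,0.06,0,-0.0625,0.1342],
    [0,0.12,0.06,0,-0.0782,0.1677]
  ]
}}

```text
clock: 35.62
tcp_pos: [0.6586, -0.0138, 0.2888]
orientation: [-1.648, -2.32, -0.516]
contact_force: [0.8, -0.7, -2.7]
grip_width: 0.0271
gripper_force: 99.7
```

Call:
{"method": "step_arm", "body": {
  "rows": [
    [0,0,0,0,0,0],
    [0,0,0,0,0,0],
    [0,0,0,0,0,0],
    [0,0,0,0,0,0],
    [0,0,0,0,0,0]
  ]
}}

```text
clock: 36.03
tcp_pos: [0.6581, -0.0142, 0.2872]
orientation: [-1.656, -2.31, -0.513]
contact_force: [-0.2, -0.7, -1.4]
grip_width: 0.027
gripper_force: 99.7
```

```bash
python3 wm.py|tail -4; python3 - <<'E'
from h import *; from bench import r
o=r.get_obs(); M0=R.from_rotvec(o['orientation']).as_matrix(); print(o['tcp_pos'],o['joints'])
M=R.from_rotvec([2.333,2.104,0]).as_matrix(); d=delta(np.array([.5086,.2874,.30]),M,o['tcp_pos'],M0); print(d,np.linalg.norm(d[3:])*180)
E
```

```text
36.0833 [ 0.6581 -0.0141  0.2871] qv 0.0055685737282366796
  b 178 err S,T [ 0.5837 -0.899 ] err along tool y,x [np.float64(1.0382348606722098), np.float64(0.2662983215823786)] ang 90.11083940693909 26.012178800639305
  c 50 err S,T [0.8814 8.2266] err along tool y,x [np.float64(-7.515181240479724), np.float64(3.4604966203818024)] ang 75.25540223427377 9.619602507265775
  a 185 err S,T [ 1.548  -0.4659] err along tool y,x [np.float64(0.9355712069961305), np.float64(1.3183567629608746)] ang 89.59251603832827 25.458105343408675
[ 0.658  -0.0141  0.2871] [ 0.5401  0.5357 -0.6075  1.5101 -0.1532  1.1828  0.3873]
[-0.249   0.5024  0.0215 -0.137   0.03   -0.1349] 35.03462711398312
```

Call:
{"method": "step_arm", "body": {
  "rows": [
    [-0.04,0.06,0.03,-0.027,0.006,-0.027],
    [-0.08,0.11,0.03,-0.054,0.012,-0.054],
    [-0.11,0.17,0.03,-0.081,0.018,-0.081],
    [-0.13,0.23,0.03,-0.108,0.024,-0.108],
    [-0.15,0.29,0.03,-0.137,0.03,-0.135]
  ]
}}

```text
clock: 36.55
tcp_pos: [0.5723, 0.1456, 0.306]
orientation: [-2.264, -2.135, -0.06]
contact_force: [1.1, 0.5, -1.9]
grip_width: 0.0269
gripper_force: 99.7
```

Call:
{"method": "step_arm", "body": {
  "rows": [
    [-0.03,0.05,0,0,0,0],
    [-0.06,0.11,0,0,0,0],
    [-0.09,0.17,0,0,0,0],
    [-0.099,0.2124,0,0,0,0],
    [-0.099,0.2124,0,0,0,0]
  ]
}}

```text
clock: 36.97
tcp_pos: [0.5101, 0.2795, 0.3056]
orientation: [-2.243, -2.146, -0.065]
contact_force: [-0.4, 0.4, -1.1]
grip_width: 0.0269
gripper_force: 99.7
```

Call:
{"method": "step_arm", "body": {
  "rows": [
    [0,0,0,0,0,0],
    [0,0,0,0,0,0],
    [0,0,0,0,0,0],
    [0,0,0,0,0,0],
    [0,0,0,0,0,0]
  ]
}}

```text
clock: 37.38
tcp_pos: [0.5147, 0.2704, 0.3047]
orientation: [-2.259, -2.135, -0.06]
contact_force: [0.2, 0.2, -1.2]
grip_width: 0.027
gripper_force: 99.7
```

```bash
python3 - <<'E'
from h import *; from bench import r,eyes
o=r.get_obs(); M0=R.from_rotvec(o['orientation']).as_matrix(); print(o['clock'],o['tcp_pos'])
M=R.from_rotvec([2.333,2.104,0]).as_matrix(); print(delta(np.array([.5078,.2874,.1425]),M,o['tcp_pos'],M0))
ci=eyes.camera_info("wrist"); w=eyes.grab_frame("wrist"); T=wristT(o,ci)
for b in blobs(w,*B,200)[0]: print(b[0],b[1],b[2])
m=blobs(w,(95,100,30),(118,255,255))[1]
for q in cv2.findContours(m,cv2.RETR_EXTERNAL,cv2.CHAIN_APPROX_NONE)[0]:
    if cv2.contourArea(q)>800: print(onz([cv2.minAreaRect(q)[0]],.108,ci,T),cv2.minAreaRect(q))
cv2.imwrite("pics/w6.png",w[:,:,::-1])
E
```

```text
37.3833 [0.5147 0.2704 0.3047]
[-0.0114  0.0283 -0.2703 -0.0161  0.0022 -0.0148]
3959 [264.488  170.8452] [221 133  94  82]
474 [484.5443 232.4536] [471 222  27  23]
1990 [163.9302 268.5724] [133 244  70  50]
[[0.3942 0.1956 0.108 ]] ((167.21905517578125, 270.94940185546875), (46.62086868286133, 62.81075668334961), 77.00537872314453)
[[0.5087 0.2883 0.108 ]] ((267.4016418457031, 179.41802978515625), (81.4807357788086, 79.8774642944336), 13.240520477294922)
```

View pics/w6.png

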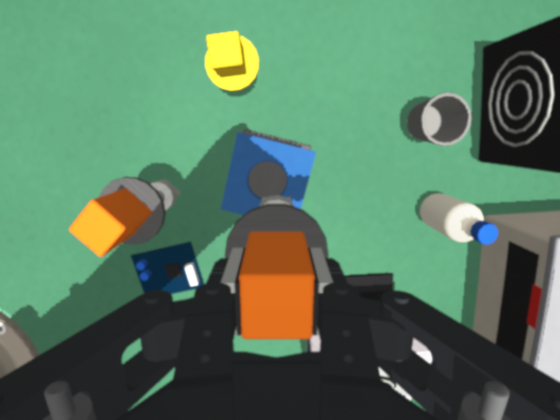

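The stand's hole is at about (0.508, 0.288), at pixel (267,179). I'll align above it, then lower.

Call:
{"method": "step_arm", "body": {
  "rows": [
    [-0.0114,0.0283,0,-0.0161,0.0022,-0.0148],
    [-0.0114,0.0283,0,-0.0161,0.0022,-0.0148],
    [-0.0114,0.0283,0,-0.0161,0.0022,-0.0148],
    [-0.0114,0.0283,0,-0.0161,0.0022,-0.0148],
    [-0.0114,0.0283,0,-0.0161,0.0022,-0.0148]
  ]
}}

```text
clock: 37.85
tcp_pos: [0.5076, 0.2878, 0.3046]
orientation: [-2.331, -2.106, 0.0]
contact_force: [-0.5, -0.4, -1.3]
grip_width: 0.0268
gripper_force: 99.7
```

Call:
{"method": "step_arm", "body": {
  "rows": [
    [0,0,0,0,0,0],
    [0,0,0,0,0,0],
    [0,0,0,0,0,0],
    [0,0,0,0,0,0],
    [0,0,0,0,0,0]
  ]
}}

```text
clock: 38.27
tcp_pos: [0.5073, 0.2885, 0.3048]
orientation: [-2.331, -2.106, -0.0]
contact_force: [-0.5, 0.5, -0.6]
grip_width: 0.0268
gripper_force: 99.7
```

```bash
python3 - <<'E'
from h import *; from bench import r
o=r.get_obs(); M0=R.from_rotvec(o['orientation']).as_matrix(); print(o['clock'],o['tcp_pos'],M0[:,2])
M=R.from_rotvec([2.333,2.104,0]).as_matrix(); print(delta(np.array([.5078,.2876,.1425]),M,o['tcp_pos'],M0))
E
```

```text
38.2667 [0.5073 0.2885 0.3048] [-0.0001  0.0003 -1.    ]
[ 0.0009 -0.0015 -0.2704 -0.0001 -0.     -0.0006]
```

Call:
{"method": "step_arm", "body": {
  "rows": [
    [0.0009,-0.0015,-0.05,0,0,0],
    [0.0009,-0.0015,-0.1,0,0,0],
    [0.0009,-0.0015,-0.14,0,0,0],
    [0.0009,-0.0015,-0.17,0,0,0],
    [0.0009,-0.0015,-0.2,0,0,0]
  ]
}}

```text
clock: 38.68
tcp_pos: [0.5075, 0.2875, 0.1834]
orientation: [-2.33, -2.106, 0.001]
contact_force: [0.1, 0.4, -0.9]
grip_width: 0.0268
gripper_force: 99.8
```

Call:
{"method": "step_arm", "body": {
  "rows": [
    [0,0,-0.02,0,0,0],
    [0,0,-0.04,0,0,0],
    [0,0,-0.055,0,0,0],
    [0,0,-0.065,0,0,0],
    [0,0,-0.069,0,0,0]
  ]
}}

```text
clock: 39.1
tcp_pos: [0.5076, 0.2877, 0.1427]
orientation: [-2.33, -2.106, 0.001]
contact_force: [1.0, 0.1, -1.6]
grip_width: 0.0266
gripper_force: 99.8
```

Call:
{"method": "step_arm", "body": {
  "rows": [
    [0,0,0,0,0,0],
    [0,0,0,0,0,0],
    [0,0,0,0,0,0]
  ]
}}

```text
clock: 39.35
tcp_pos: [0.5082, 0.2881, 0.1441]
orientation: [2.331, 2.107, 0.002]
contact_force: [-0.8, 0.3, -0.5]
grip_width: 0.0269
gripper_force: 99.8
```

Call:
{"method": "step_arm", "body": {
  "rows": [
    [0,0,-0.003,0,0,0],
    [0,0,-0.0045,0,0,0],
    [0,0,-0.0045,0,0,0],
    [0,0,-0.0045,0,0,0],
    [0,0,-0.0045,0,0,0]
  ]
}}

```text
clock: 39.77
tcp_pos: [0.5081, 0.288, 0.1415]
orientation: [2.331, 2.106, 0.002]
contact_force: [-2.7, -1.7, 5.8]
grip_width: 0.0267
gripper_force: 100.5
```

Call:
{"method": "step_arm", "body": {
  "rows": [
    [0,0,0,0,0,0],
    [0,0,0,0,0,0],
    [0,0,0,0,0,0],
    [0,0,0,0,0,0]
  ]
}}

```text
clock: 40.1
tcp_pos: [0.5081, 0.288, 0.1415]
orientation: [2.331, 2.106, 0.002]
contact_force: [-2.5, -0.7, 6.5]
grip_width: 0.0271
gripper_force: 100.5
```

It seated at z = 0.1415, the same height as at the grasp. I'll open and back up.

Call:
{"method": "step_arm", "body": {
  "rows": [
    [0,0,0.001,0,0,0],
    [0,0,0.001,0,0,0],
    [0,0,0.001,0,0,0],
    [0,0,0.001,0,0,0],
    [0,0,0.001,0,0,0]
  ],
  "jaw": 0
}}

```text
clock: 40.52
tcp_pos: [0.5077, 0.2878, 0.1411]
orientation: [-2.33, -2.106, 0.0]
contact_force: [-0.6, 0.6, 0.6]
grip_width: 0.0844
gripper_force: 0.0
```

Call:
{"method": "step_arm", "body": {
  "rows": [
    [0,0,0,0,0,0],
    [0,0,0,0,0,0],
    [0,0,0,0,0,0]
  ]
}}

```text
clock: 40.77
tcp_pos: [0.5078, 0.2877, 0.1412]
orientation: [-2.33, -2.106, -0.0]
contact_force: [-0.3, -0.0, 0.3]
grip_width: 0.0854
gripper_force: 0.0
```

Call:
{"method": "step_arm", "body": {
  "rows": [
    [0,0,0.03,0,0,0],
    [0,0,0.08,0,0,0],
    [0,0,0.14,0,0,0],
    [0,0,0.2,0,0,0],
    [0,0,0.26,0,0,0]
  ]
}}

```text
clock: 41.18
tcp_pos: [0.5073, 0.2876, 0.2988]
orientation: [-2.33, -2.107, 0.0]
contact_force: [0.3, 0.6, -0.3]
grip_width: 0.0854
gripper_force: 0.0
```

Call:
{"method": "step_arm", "body": {
  "rows": [
    [0,0,0.03,0,0,0],
    [0,0,0.03,0,0,0],
    [0,0,0.03,0,0,0],
    [0,0,0.03,0,0,0],
    [0,0,0.03,0,0,0]
  ]
}}

```text
clock: 41.6
tcp_pos: [0.5071, 0.2871, 0.3136]
orientation: [-2.33, -2.106, 0.004]
contact_force: [-0.5, 0.2, 0.0]
grip_width: 0.0853
gripper_force: 0.0
```

```bash
python3 - <<'E'
from h import *; from bench import r,eyes
o=r.get_obs(); print(o['clock'],o['tcp_pos'],o['grip_width'],o['contact_force'])
s=eyes.grab_frame("scene"); w=eyes.grab_frame("wrist"); x=eyes.grab_frame("top")
e=lambda q:cv2.resize(q[:,:,::-1],(400,300),interpolation=cv2.INTER_CUBIC)
cv2.imwrite("pics/c7.png",np.vstack([np.hstack([e(s[165:300,210:390]),e(w)]),np.hstack([e(x[140:260,150:310]),e(x)])]))
ci=eyes.camera_info("top"); P=proj(psu_pts(*PSU,12.5),ci)
n,lab,st,c=cv2.connectedComponentsWithStats(blobs(x,(18,110,80),(34,255,255))[1])
for i in range(1,n):
    j=np.argmin(np.linalg.norm(P-c[i],axis=1))
    if st[i,4]>=8 and np.linalg.norm(P[j]-c[i])<8:
        ys,xs=np.nonzero(lab==i); a=np.c_[-ys,-xs].astype(float); a-=a.mean(0); v=np.linalg.svd(a,full_matrices=False)[2][0]
        print('abcd'[j],st[i,4],"cw",np.degrees(np.arctan2(v[0],v[1]))%180)
E
```

```text
41.6 [0.5071 0.2871 0.3136] 0.08526782277927739 [-0.4798  0.1525  0.0097]
c 33 cw 90.0
d 31 cw 90.0
b 33 cw 90.0
a 33 cw 90.0
```

View pics/c7.png

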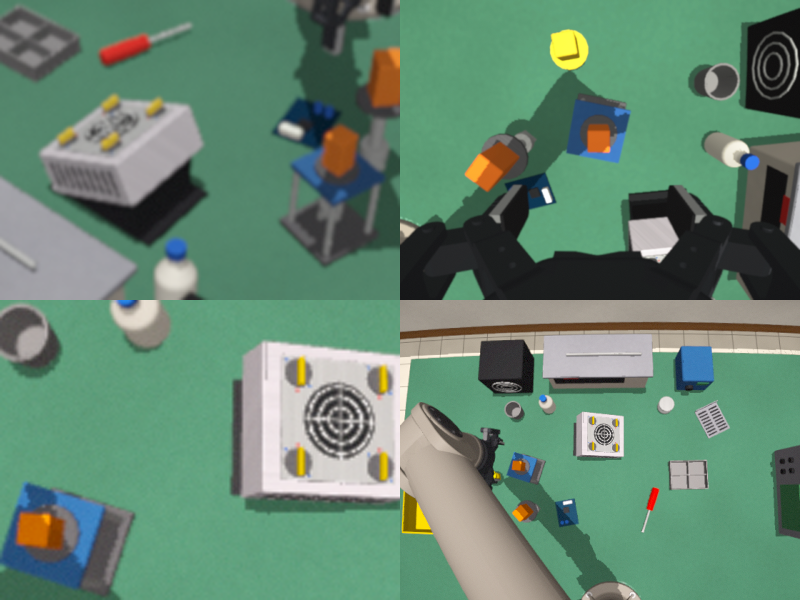

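The picture shows all four wings turned 90° onto the red dots, the wrench hanging upright in the stand at (340,150), the gripper clear and the other items where they were. Handing in.

```bash
python3 -c "
from bench import r; print(r.hand_in())"
```

```text
the job is handed in; nothing more can be done
None
```

All four screws were turned to about half way and then fully home in the order a, c, b, d, the wrench hangs upright back in its stand, and the job was handed in at about 42 s of the allowed 72 s.

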